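Isolate the UV curing station and hang up the cured boards

TASK

The conformal coating on the drone boards has cured. First swing the curing lamp's isolator handle to OFF so that the padlock holes in its tab and hasp plate line up; only then take out every board carrier: draw each one forward from under the hood's lip, lift it clear and hang it by its eye on a peg of its own on the sloped drying stand, pushed right down flat against the stand with its handle hanging downwards. Leave the handle at OFF and do not disturb the other things on the bench.

Things in the scene. Friction and masses are not known exactly. Their poses are not given: they have to be found in the camera images.
- carrier1_grip (a point): Board carrier (may be absent): flat dark-metal paddle 170 mm long, 12 mm thick all over, both faces alike, about 150 g. Point: mid-thickness on its handle near the neck, where to grip it across its 24 mm width (9 mm from its centre of mass). x runs along it from handle to eye, y across, z through it. Along x from here: handle -61 to +14 mm, frame with green board +14 to +78 (52 wide), eye +77 to +109.
- carrier1_hole (a point): Centre of the 18 mm round hole through this carrier's 32 x 32 mm eye, 93 mm along x from its grip point, mid-thickness; same axes. At the start the carrier lies flat on the station's plate with its handle towards the robot; the eye and most of the board, 60 to 85 mm, are in under the hood's lip.
- carrier2_grip (a point): Board carrier (may be absent): flat dark-metal paddle 170 mm long, 12 mm thick all over, both faces alike, about 150 g. Point: mid-thickness on its handle near the neck, where to grip it across its 24 mm width (9 mm from its centre of mass). x runs along it from handle to eye, y across, z through it. Along x from here: handle -61 to +14 mm, frame with green board +14 to +78 (52 wide), eye +77 to +109.
- carrier2_hole (a point): Centre of the 18 mm round hole through this carrier's 32 x 32 mm eye, 93 mm along x from its grip point, mid-thickness; same axes. At the start the carrier lies flat on the station's plate with its handle towards the robot; the eye and most of the board, 60 to 85 mm, are in under the hood's lip.
- carrier3_grip (a point): Board carrier (may be absent): flat dark-metal paddle 170 mm long, 12 mm thick all over, both faces alike, about 150 g. Point: mid-thickness on its handle near the neck, where to grip it across its 24 mm width (9 mm from its centre of mass). x runs along it from handle to eye, y across, z through it. Along x from here: handle -61 to +14 mm, frame with green board +14 to +78 (52 wide), eye +77 to +109.
- carrier3_hole (a point): Centre of the 18 mm round hole through this carrier's 32 x 32 mm eye, 93 mm along x from its grip point, mid-thickness; same axes. At the start the carrier lies flat on the station's plate with its handle towards the robot; the eye and most of the board, 60 to 85 mm, are in under the hood's lip.
- carrier4_grip (a point): Board carrier (may be absent): flat dark-metal paddle 170 mm long, 12 mm thick all over, both faces alike, about 150 g. Point: mid-thickness on its handle near the neck, where to grip it across its 24 mm width (9 mm from its centre of mass). x runs along it from handle to eye, y across, z through it. Along x from here: handle -61 to +14 mm, frame with green board +14 to +78 (52 wide), eye +77 to +109.
- carrier4_hole (a point): Centre of the 18 mm round hole through this carrier's 32 x 32 mm eye, 93 mm along x from its grip point, mid-thickness; same axes. At the start the carrier lies flat on the station's plate with its handle towards the robot; the eye and most of the board, 60 to 85 mm, are in under the hood's lip.
- lip (a point): UV curing station, grey lamp hood on an aluminium plate: middle of the lower front edge of the hood's overhanging lip, 29 mm above the bench, 17 mm above the plate. x points in under the hood, y along the 306 mm lip, z up. The plate runs 190 mm out in front of the lip; a stop under the hood lies 96 mm in. The hood's front 45 mm is 63 mm high, the rest 115 mm (above the bench). Carriers lie about 70 mm apart.
- peg1 (a point): Peg 1 of 4 (1 leftmost seen from the robot, 68 mm apart) of the white sloped stand: 9 mm steel, round tip, 28 mm out of the board. Point: on its axis 6 mm off the board, where a seated eye's centre lies. z: outward along it, up and robotwards, 40 deg from vertical; x up the slope, y along the stand. 12 mm ribs 25 to 80 mm below the pegs part the places (63 mm wide). Ledge 170 mm below, 14 mm out.
- peg2 (a point): Peg 2 of 4 (1 leftmost seen from the robot, 68 mm apart) of the white sloped stand: 9 mm steel, round tip, 28 mm out of the board. Point: on its axis 6 mm off the board, where a seated eye's centre lies. z: outward along it, up and robotwards, 40 deg from vertical; x up the slope, y along the stand. 12 mm ribs 25 to 80 mm below the pegs part the places (63 mm wide). Ledge 170 mm below, 14 mm out.
- peg3 (a point): Peg 3 of 4 (1 leftmost seen from the robot, 68 mm apart) of the white sloped stand: 9 mm steel, round tip, 28 mm out of the board. Point: on its axis 6 mm off the board, where a seated eye's centre lies. z: outward along it, up and robotwards, 40 deg from vertical; x up the slope, y along the stand. 12 mm ribs 25 to 80 mm below the pegs part the places (63 mm wide). Ledge 170 mm below, 14 mm out.
- peg4 (a point): Peg 4 of 4 (1 leftmost seen from the robot, 68 mm apart) of the white sloped stand: 9 mm steel, round tip, 28 mm out of the board. Point: on its axis 6 mm off the board, where a seated eye's centre lies. z: outward along it, up and robotwards, 40 deg from vertical; x up the slope, y along the stand. 12 mm ribs 25 to 80 mm below the pegs part the places (63 mm wide). Ledge 170 mm below, 14 mm out.
- isolator (a joint): Angle of the isolator's handle, counter-clockwise seen from above: 0 is ON (handle along the box's x axis), 1.571 is OFF, where the padlock holes line up; it turns on freely to a stop at 1.9. Stiff (about 0.2 N m), it stays where it is left.
- pivot (a point): Isolator: grey surface box 120 x 150 mm, 55 mm high, fixed to the bench. This point is where the handle's vertical turning axis meets the box's top. x and y are the box's axes; at ON the handle points along x, at OFF along y.
- handle_grip (a point): Place to grip the black isolator handle, 34 mm out from its turning axis and 30 mm above the box's top. The handle's bar is 15 mm wide, runs from 12 mm behind the axis to 50 mm out, and from 12 to 44 mm above the box's top. x points outward along the handle, z up.
- handle_hole (a point): Centre of the 9 mm padlock hole in the steel tab at the handle's outer end, 61 mm out from the axis, 15 mm above the box's top.
- hasp_hole (a point): Centre of the 9 mm padlock hole in the fixed steel hasp plate on the box's top, 61 mm along the box's y axis from the pivot, 8 mm above the box's top; the handle's tab passes just over it.
- screwdriver: Bystander, leave alone: a 150 mm screwdriver with a black handle lying on the bench; origin under its centre.
- flux_jar: Bystander, leave alone: a small amber jar with black lid, 44 mm across and 60 mm tall; origin under its centre.
- tape_roll: Bystander, leave alone: a roll of coppery tape lying flat, 64 mm across, 18 mm high; origin under its centre.
- motor: Bystander, leave alone: a small dark drone motor, 32 mm across, 30 mm high; origin under its centre.
- pliers: Bystander, leave alone: small pliers with red grips lying flat, 140 mm long; origin under its centre.
Things that resemble listed ones, but are neither listed nor needed, are in the scene too. What is shaped like the part that bears carrier2_grip but turquoise is not meant.

How it is judged:
By the outcome, as a careful person would: the job done as asked, in the order asked, and still so for the second after the job is handed in, with the robot touching nothing.
Of carrier1, carrier2, carrier3, carrier4 only 3 to 4 are there at a start; the rules pass over those that are not, and their reading is None.
At some moment in a run one of carrier1, carrier2, carrier3, carrier4 may be knocked a few centimetres aside while the robot is not near it.
Once in a run the grip may slacken for a moment while it holds something.
It also fails if it takes over 210 s, if anything falls off the work surface, if the arm or the gripper's body presses on something with over 40 N, if the wrist force passes 120 N, or if a joint passes its speed limit or range.

ROBOT

A 6-joint arm with a two-finger parallel gripper is mounted at the origin on the work surface. World frame = base frame: x ahead of the robot, y to its left, z up, the work surface at z = 0. Lengths are in m, angles in rad, forces in N, time in s.
With the tool pointing down it reaches from about 0.325 to 0.925 m from the base axis. Payload 3.1 kg.
Tool frame: the origin (TCP) lies between the finger pads; the fingertips stand 17 mm ahead of it and the grasp point (between the pads) lies 2 mm behind it (r.tip_reach is the distance from the TCP to the fingertips, in m); z points along the fingers, y is the line along which they close (so a half turn about z gives the same grasp; the last joint's range is limited). The gripper opens to 85 mm and grips with 20 to 120 N. Pads are 22 mm wide; open, the fingers measure 114 mm over their backs; the gripper's body (76 mm by 85 mm) begins 54 mm behind the grasp point. The pads swing forward as they close: fully open they stand 13 mm farther back than shut.
Start: joints at [-1.384, 0.217, 1.613, -0, 1.311, -0.112], TCP at [0.184, -0.597, 0.248] pointing down, gripper open.
Joint ranges: [-2.75, 2.75], [-0.78, 2.1], [0.31, 2.55], [-1.13, 4.27], [0.13, 2.63], [-2.58, 2.58]. Speed limits (rad/s): [2.79, 2.79, 3.14, 3.14, 3.14, 3.14].

INTERFACE

Orientations are given as a rotation vector (axis times angle).
In Python, from plant import r gives the robot as it stands.
- The arm moves only by the tool jog_arm, never from a script. Its argument "motion" is a list of rows, each an object with "turn": the turn, a rotation vector about the tool's x, y, z in rad, a list of three; "slide": the shift along the tool's x, y, z in mm, a list of three; "grip": the closure in counts, from 0 (fully open) to 255 (shut). A call has 1 to 12 rows; each row is the pose to reach, as a shift and turn from the pose commanded when the call began, along the tool's axes at that moment; what a row does not reach only later rows make up. A row lasts 1/12 s, in which the tool goes at most 41.7 mm and 7.16 degrees, less where a joint would pass 70% of its speed; a pose out of reach is approached as far as the arm can. A call with a gripper value outside its range is refused whole. The fingers move at their own pace and stop on an object; "force" is the grip in N (left out, the last holds). Time passes only in rows, so rows that repeat a pose let the fingers close. It gives the time, the measured TCP pose, the force, the opening and the grip force at its end, in the units of the state.
- r.read_state(): the state, without advancing time (a new reading comes with each control period).
- r.read_camera(name): name is "scene" or "top"; returns a dict with "frame" (384x512x3 uint8, red, green, blue), "intrinsics" (3x3 intrinsics, pixels), "k1" (the pictures are not rectified: a ray, as slopes to the right and down, at radius r is drawn at 1 + k1 r^2 times it, then the intrinsics apply), "R" (3x3) and "t" (3): a world point X has camera coordinates R X + t. Camera axes: x right, y down, z forward; pixel columns grow to the right and rows downward; lengths in m; the calibration is good to about 2 mm. A picture is of the moment at which its call begins. There is no depth.
- r.job_done(): hands the job in; it is judged then, once.
The state is a dict: "time": time; "qpos": joint angles; "dq": joint speeds; "joint_efforts": joint torques, N m; "ee_pos": TCP position; "tool_rot": TCP orientation; "force": force on the tool from outside, world axes, zero at the start; "wrist_torque": the same for the moment, N m; "gripper_width": finger opening in m; "grip_force": force on a finger pad.
Only numpy, scipy, OpenCV 4.12 (cv2) and the standard library are available. Lean on these libraries where they do the work, as an engineer would, in place of code of your own. Each camera call takes 0.05 s, during which the arm holds its last target. There are 200 camera calls.

## Working session

There is one attempt and no reset: what is moved stays moved. The work goes in short steps, Python scripts to look and compute and a tool call to move; the robot and the scene stay as the last step left them, time stands still between calls to the robot, and variables do not carry over. Pictures are saved under pics/ and viewed, at most 14 in all, crops included, and the job is handed in when it is done.

Besides the shell and the picture viewer there is one more tool, called in YAML: its name, and indented under it one key for each argument. jog_arm: Moves the arm, as the interface text tells. Its arguments: {"type":"object","properties":{"motion":{"type":"array","items":{"type":"object","properties":{"turn":{"type":"array","items":{"type":"number"}},"slide":{"type":"array","items":{"type":"number"}},"grip":{"type":"number"}}}},"force":{"type":"number"}},"required":["motion"]}

```bash
ls; mkdir -p pics; python3 - <<'E'
from plant import r
import cv2,numpy as np
for n in("scene","top"):
    c=r.read_camera(n);cv2.imwrite(f"pics/{n}0.png",c["frame"][:,:,::-1]);np.savez(f"{n}0.npz",**c)
    print(n,c["intrinsics"].round(1).tolist(),c["k1"],c["R"].round(3).tolist(),c["t"].round(3).tolist(),(-c["R"].T@c["t"]).round(3))
    cv2.imwrite(f"pics/{n}0b.png",cv2.resize(c["frame"][:,:,::-1],(800,600),interpolation=cv2.INTER_CUBIC))
print(r.read_state())
E
```

```text
pics
scene [[490.5, 0.0, 247.0], [0.0, 490.5, 192.5], [0.0, 0.0, 1.0]] 0.05464733596658808 [[-0.788, 0.616, 0.008], [0.353, 0.463, -0.813], [-0.505, -0.638, -0.582]] [0.401, -0.068, 1.597] [1.146 0.803 0.871]
top [[404.2, 0.0, 253.1], [0.0, 404.2, 190.1], [0.0, 0.0, 1.0]] 0.033793359447901544 [[-0.007, -1.0, 0.003], [-0.992, 0.007, -0.127], [0.127, -0.004, -0.992]] [-0.006, 0.499, 1.104] [ 0.355 -0.004  1.158]
{'time': 0.1, 'qpos': array([-1.38416031e+00,  2.17667555e-01,  1.61478964e+00,  1.96418670e-05,
        1.31126680e+00, -1.12181488e-01]), 'dq': array([-0.000108  , -0.00130734, -0.00302409, -0.00096849, -0.00175191,
        0.00151836]), 'joint_efforts': array([-8.55441267e-04, -3.98076868e+01, -3.04968882e+01, -1.76170292e-04,
        4.22299316e-03,  1.43873883e-06]), 'ee_pos': array([ 0.18390237, -0.59660815,  0.24709738]), 'tool_rot': array([-3.10448733e+00, -4.67312054e-01,  9.47492313e-05]), 'force': array([-0.5598957 , -0.06494309, -0.262843  ]), 'wrist_torque': array([-0.04112761,  0.01887968,  0.03387013]), 'grip_force': 0.0, 'gripper_width': 0.08515551029672835}
```

View pics/scene0b.png

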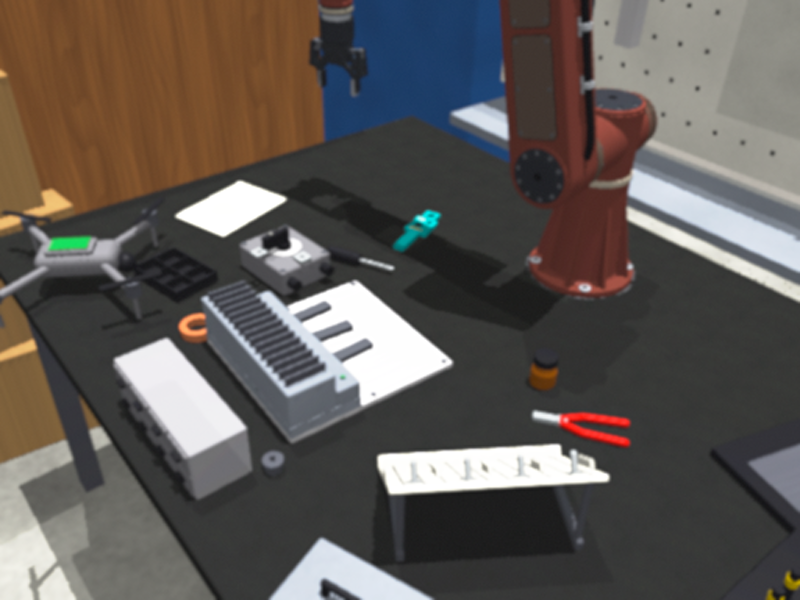

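View pics/top0b.png

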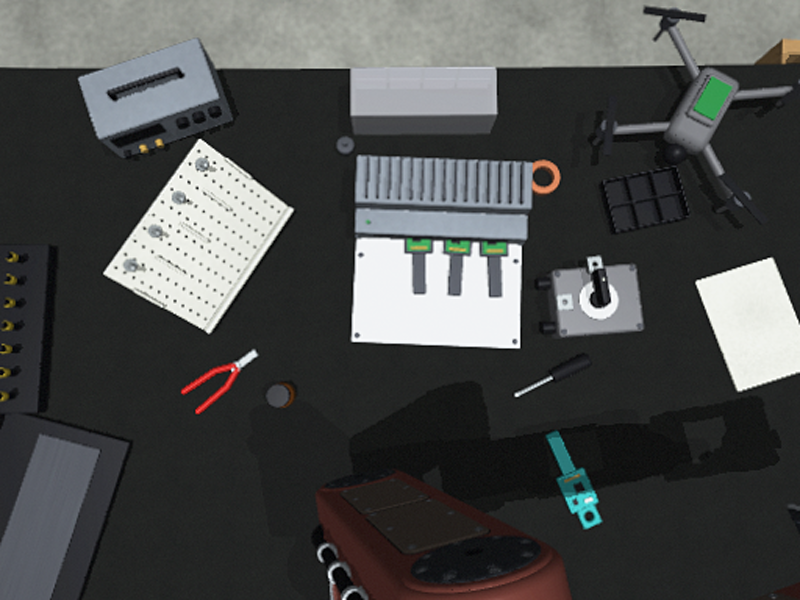

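The top view shows three carriers on the station, with handles at 800-px (419,272), (456,275) and (494,276). The leftmost slot is empty. The isolator pivot is at (600,300), with its handle pointing up (ON) and the hasp at (565,301). The pegs are at (205,163), (180,198), (156,232) and (132,266).

Possible mix-ups:
- The turquoise paddle at (575,480) is a decoy.
- The drone's green board at (712,97) is not a carrier.
- The pegboard's printed marks are not pegs.
- The other white panel at (755,320) is not the stand.

Next is a close crop to check these choices.

```bash
python3 - <<'E'
import cv2,numpy as np
t=cv2.imread("pics/top0.png");s=cv2.imread("pics/scene0.png")
def crop(im,x,y,z):
    w,h=400//z,300//z
    return cv2.resize(im[y:y+h,x:x+w],(400,300),interpolation=cv2.INTER_CUBIC)
m=np.vstack([np.hstack([crop(t,70,92,4),crop(s,240,280,2.5.__int__() if 0 else 2)]),np.hstack([crop(t,340,155,5),crop(t,220,135,3)])])
cv2.imwrite("pics/mos0.png",m)
E
```

```text
(no output)
```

View pics/mos0.png

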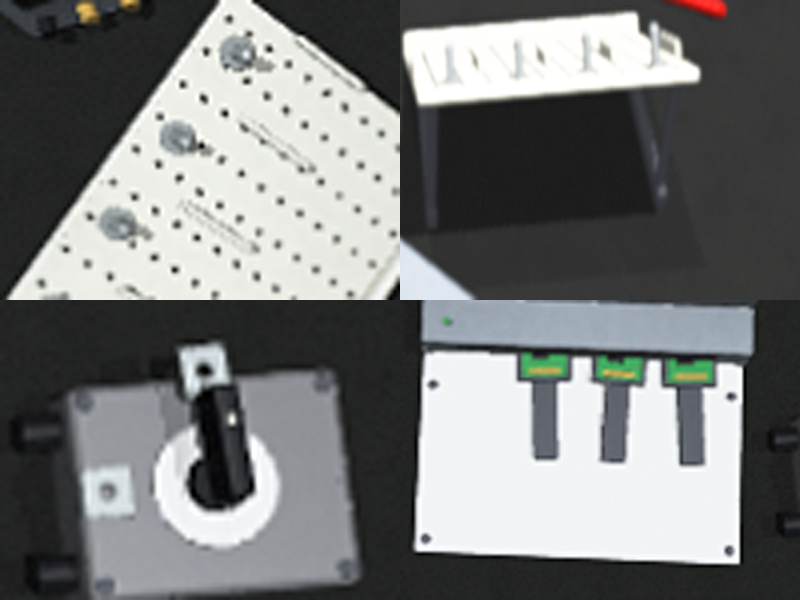

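```bash
cat > h.py <<'E'
import cv2,numpy as np
from scipy.spatial.transform import Rotation as Rn
def ray(c,p):
    K=c["intrinsics"];d=(np.array(p,float)-K[:2,2])/K[[0,1],[0,1]]
    u=d.copy()
    for _ in range(10):u=d/(1+float(c["k1"])*(u@u))
    R=c["R"];v=R.T@np.array([u[0],u[1],1.]);return -R.T@c["t"],v/np.linalg.norm(v)
def onz(c,p,z):
    o,v=ray(c,p);return o+v*(z-o[2])/v[2]
def tri(c1,p1,c2,p2):
    A=np.zeros((3,3));b=np.zeros(3)
    L=[ray(c1,p1),ray(c2,p2)]
    for o,v in L:
        M=np.eye(3)-np.outer(v,v);A+=M;b+=M@o
    X=np.linalg.solve(A,b);o,v=L[0];return X,2*np.linalg.norm((np.eye(3)-np.outer(v,v))@(X-o))
def proj(c,X):
    x=c["R"]@X+c["t"];u=x[:2]/x[2];u=u*(1+float(c["k1"])*(u@u));return c["intrinsics"][:2,:2]@u+c["intrinsics"][:2,2]
E
python3 - <<'E'
from h import *
np.set_printoptions(precision=4,suppress=True)
t=dict(np.load("top0.npz"));s=dict(np.load("scene0.npz"))
g=t["frame"].astype(int);v=g.sum(2)/3
print("iso pivot",onz(t,(383.4,192),.055),"tab",onz(t,(381,169),.070),"hasp",onz(t,(361.4,193.2),.063))
# handle top & corners screws
for q in((84,402),(323,380),(348,570),(105,586)):print(" screw",onz(t,(340+q[0]/5,155+(q[1]-300)/5),.055))
f=lambda x,y:(220+(x-400)/3,135+(y-300)/3)
print("plate",onz(t,f(415,550),.012),onz(t,f(739,563),.012),onz(t,f(423,350),.012),onz(t,f(744,364),.012))
for e,n in(((546,459),(543,385)),((614,461),(618,388)),((691,464),(690,391))):
    a=onz(t,f(*e),.024);b=onz(t,f(*n),.024);print("carrier end",a,"mid",b,np.arctan2(*(b-a)[[1,0]]))
# handle masks
m=((v<130)&(v>50)&(abs(g[...,0]-g[...,2])<25)).astype(np.uint8);m[:164]=0;m[190:]=0;m[:,:255]=0;m[:,325:]=0
n,l,st,_=cv2.connectedComponentsWithStats(m)
for i in range(1,n):
    if st[i,4]<60:continue
    ys,xs=np.where(l==i);P=np.array([onz(t,(x,y),.024)[:2] for x,y in zip(xs,ys)])
    k=(P[:,0]>P[:,0].min()+.003);c=P.mean(0);w=np.linalg.svd(P-c)[2][0];w*=np.sign(w[0])
    q=(P-c)@w;print("mask",st[i],c,"yaw",np.arctan2(w[1],w[0]),q.min(),q.max())
# pegs
m=((v<195)&(v>90)).astype(np.uint8);m=cv2.morphologyEx(m,cv2.MORPH_OPEN,np.ones((3,3)))
n,l,st,ce=cv2.connectedComponentsWithStats(m)
pk=[ce[i] for i in range(1,n) if 75<ce[i][0]<145 and 95<ce[i][1]<180 and 8<st[i,4]<150]
print(pk)
for i,(tip,base) in enumerate(zip([(656,24),(588,34),(521,38),(455,42)],[(656,65),(586,70),(517,75),(449,82)])):
    pt=sorted(pk,key=lambda p:p[0])
    if i<len(pt):
        for q in(tip,base):print(i+1,tri(t,pt[i],s,(240+(q[0]-400)/2,280+q[1]/2)))
E
```

```text
iso pivot [ 0.4885 -0.3664  0.055 ] tab [ 0.5498 -0.3579  0.07  ] hasp [ 0.4846 -0.3039  0.063 ]
 screw [ 0.5351 -0.2955  0.055 ]
 screw [ 0.5464 -0.4272  0.055 ]
 screw [ 0.4413 -0.435   0.055 ]
 screw [ 0.4334 -0.3029  0.055 ]
plate [0.4215 0.0711 0.012 ] [ 0.4073 -0.2344  0.012 ] [0.6141 0.0637 0.012 ] [ 0.5983 -0.2453  0.012 ]
carrier end [ 0.5058 -0.0532  0.024 ] mid [ 0.5768 -0.0512  0.024 ] 0.028292666240150182
carrier end [ 0.5034 -0.1173  0.024 ] mid [ 0.5734 -0.1224  0.024 ] -0.07307843902604645
carrier end [ 0.5001 -0.1898  0.024 ] mid [ 0.57   -0.1907  0.024 ] -0.013212760466840928
mask [264 164   8  24 187] [ 0.5424 -0.0506] yaw 0.009392416043372683 -0.03390511701912758 0.03260397326512943
mask [287 164   9  25 198] [ 0.5397 -0.1169] yaw -0.0841843514478675 -0.03519522211325199 0.03547453850897499
mask [312 164   9  26 209] [ 0.5378 -0.1884] yaw 0.026659642345712355 -0.03608567522316472 0.0363804251791088
[array([128.5088, 104.6316]), array([134.9412, 107.5882]), array([114.0635, 126.381 ]), array([ 99.2537, 147.6716]), array([ 84.4   , 169.5857])]
1 (array([0.5377, 0.4185, 0.1467]), np.float64(0.00524536821501277))
1 (array([0.5456, 0.4342, 0.1069]), np.float64(0.003101814687547566))
2 (array([0.5959, 0.3847, 0.1416]), np.float64(0.0031502074840874723))
2 (array([0.6048, 0.3971, 0.1069]), np.float64(0.0010148198701616326))
3 (array([0.6517, 0.3488, 0.1419]), np.float64(0.0026430850062998407))
3 (array([0.6629, 0.3602, 0.1065]), np.float64(0.0003213259077127884))
4 (array([0.708 , 0.3137, 0.1436]), np.float64(0.004818217719465386))
4 (array([0.722 , 0.3248, 0.1058]), np.float64(0.0026695465596478524))
```

```bash
python3 - <<'E'
import cv2,numpy as np
t=cv2.imread("pics/top0.png");s=cv2.imread("pics/scene0.png")
a=cv2.resize(s[280:330,240:390],(800,267),interpolation=cv2.INTER_CUBIC)
b=cv2.resize(t[95:180,75:145],(270,328),interpolation=cv2.INTER_CUBIC)
c=cv2.resize(t[80:220,60:195],(316,328),interpolation=cv2.INTER_CUBIC)
m=np.zeros((600,800,3),np.uint8);m[:267]=a;m[270:598,:270]=b;m[270:598,280:596]=c
cv2.imwrite("pics/mos1.png",m)
E
```

```text
(no output)
```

View pics/mos1.png

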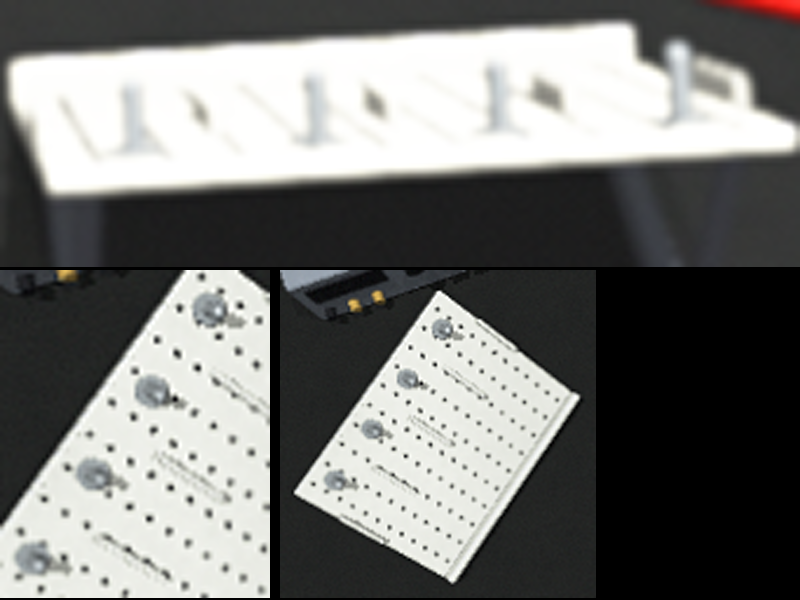

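```bash
python3 - <<'E'
from h import *
np.set_printoptions(precision=4,suppress=True)
t=dict(np.load("top0.npz"));s=dict(np.load("scene0.npz"))
pt=[(84.4,169.6),(99.25,147.7),(114.06,126.4),(128.5,104.6)]
T=[(678,42),(496,65),(316,75),(134,85)];B=[(682,118),(498,128),(318,138),(135,148)]
Q=[]
for i in range(4):
    for q in(T[i],B[i]):
        X,e=tri(t,pt[i],s,(240+q[0]/5.333,280+q[1]/5.34));print(i+1,X,e)
    Q.append(X)
Q=np.array(Q);d=(Q[0]-Q[3]);print(np.linalg.norm(d)/3,Q.mean(0),d/np.linalg.norm(d))
# edge: ledge line in top, for yaw
h=lambda x,y:(60+(x-280)*135/316,80+(y-270)*140/328)
for a,b,z in(((438,291),(296,492),.105),((578,396),(452,580),.02)):
    A=onz(t,h(*a),z);C=onz(t,h(*b),z);u=C-A;print(A,C,np.linalg.norm(u),u/np.linalg.norm(u))
E
```

```text
1 [0.5367 0.4147 0.1545] 0.003994752891264985
1 [0.5417 0.4261 0.1272] 0.003951443346475588
2 [0.5943 0.3806 0.1506] 0.0012257917742377854
2 [0.5994 0.3893 0.1282] 0.0018243827398660198
3 [0.65   0.3446 0.1509] 0.00023410634987328048
3 [0.6559 0.3529 0.1288] 0.001493267229406169
4 [0.7069 0.309  0.1526] 0.0006455988576648307
4 [0.7136 0.3167 0.1308] 0.0018634780476259897
0.06795819631227427 [0.6276 0.3713 0.1287] [-0.8436  0.5366 -0.0179]
[0.7669 0.328  0.105 ] [0.5335 0.4785 0.105 ] 0.27774731537905273 [-0.8404  0.542   0.    ]
[0.6656 0.1795 0.02  ] [0.4399 0.3273 0.02  ] 0.2697520372623217 [-0.8366  0.5477  0.    ]
```

```bash
cat >> h.py <<'E'
def pose(yaw,tilt=0):
    # tool x at heading yaw (rising by tilt), tool z down/into slope
    u=np.array([np.cos(yaw),np.sin(yaw),0]);k=np.array([0,0,1.])
    x=np.cos(tilt)*u+np.sin(tilt)*k;z=np.sin(tilt)*u-np.cos(tilt)*k
    return np.array([x,np.cross(z,x),z]).T
def step(P0,R0,P,R):
    s=1000*R0.T@(np.array(P)-P0);w=Rn.from_matrix(R0.T@R).as_rotvec()
    print("slide",s.round(1).tolist(),"turn",w.round(3).tolist())
def now():
    from plant import r
    s=r.read_state();return s["ee_pos"],Rn.from_rotvec(s["tool_rot"]).as_matrix(),s
def to(P,yaw,tilt=0):
    p,R,s=now();step(p,R,P,pose(yaw,tilt))
E
python3 -c "
from h import *
to((.523,-.3616,.2),.115)
p,R,s=now();print(R.round(3))"
```

```text
slide [393.2, -124.7, 47.5] turn [-0.002, -0.0, 0.184]
[[ 0.956  0.294 -0.   ]
 [ 0.294 -0.956  0.002]
 [ 0.    -0.002 -1.   ]]
```

jog_arm:
  motion:
    - {"slide": [35, -11, 5], "turn": [0, 0, 0.03], "grip": 0}
    - {"slide": [72, -23, 10], "turn": [0, 0, 0.06], "grip": 0}
    - {"slide": [108, -34, 15], "turn": [0, 0, 0.09], "grip": 0}
    - {"slide": [144, -46, 20], "turn": [0, 0, 0.12], "grip": 0}
    - {"slide": [180, -57, 25], "turn": [0, 0, 0.15], "grip": 0}
    - {"slide": [216, -68, 30], "turn": [0, 0, 0.184], "grip": 0}
    - {"slide": [252, -80, 35], "turn": [0, 0, 0.184], "grip": 0}
    - {"slide": [288, -91, 40], "turn": [0, 0, 0.184], "grip": 0}
    - {"slide": [324, -103, 44], "turn": [0, 0, 0.184], "grip": 0}
    - {"slide": [360, -114, 47], "turn": [0, 0, 0.184], "grip": 0}
    - {"slide": [393, -125, 47], "turn": [0, 0, 0.184], "grip": 0}
    - {"slide": [393, -125, 47], "turn": [0, 0, 0.184], "grip": 0}

```text
time: 1.1
ee_pos: [0.527, -0.3574, 0.2003]
tool_rot: [-3.133, -0.189, -0.003]
force: [-1.1, 0.4, 0.6]
gripper_width: 0.0857
grip_force: 0.0
```

```bash
python3 - <<'E'
from h import *
to((.523,-.3616,.087),.115)
from plant import r
for n in("top","scene"):
    c=r.read_camera(n);np.savez(n+"1.npz",**c)
t=dict(np.load("top1.npz"));s=dict(np.load("scene1.npz"))
a=proj(s,np.array([.5228,-.3616,.099]));print(a,proj(t,np.array([.5228,-.3616,.099])))
x,y=(a-[50,56]).astype(int);A=cv2.resize(s["frame"][y:y+75,x:x+100,::-1],(400,300),interpolation=cv2.INTER_CUBIC)
B=cv2.resize(t["frame"][145:220,340:440,::-1],(400,300),interpolation=cv2.INTER_CUBIC)
cv2.imwrite("pics/iso1.png",np.hstack([A,B]))
E
```

```text
slide [-4.7, 4.0, 113.3] turn [-0.003, -0.002, 0.005]
[170.98671002 149.83312872] [386.35988924 177.10292136]
```

View pics/iso1.png

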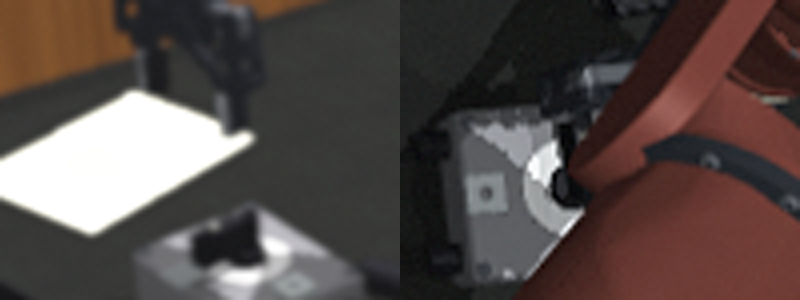

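The scene crop shows the gripper above the handle (black handle at crop (230,240)), and nothing is in the way.

```bash
python3 -c "
from h import *
to((.523,-.3616,.087),.115);p,R,s=now();print(p,s['dq'].round(3))"
```

```text
slide [-0.4, 0.8, 113.5] turn [-0.001, 0.001, 0.003]
[ 0.52341219 -0.3607943   0.20046665] [-0.044 -0.011  0.011 -0.01   0.002 -0.003]
```

jog_arm:
  motion:
    - {"slide": [0, 1, 25], "grip": 80}
    - {"slide": [0, 1, 50], "grip": 80}
    - {"slide": [0, 1, 75], "grip": 80}
    - {"slide": [0, 1, 95], "grip": 80}
    - {"slide": [0, 1, 105], "grip": 80}
    - {"slide": [0, 1, 113], "grip": 80}
    - {"slide": [0, 1, 113], "grip": 80}
    - {"slide": [0, 1, 113], "grip": 80}
  force: 40

```text
invalid input
```

jog_arm:
  motion:
    - {"slide": [0, 0, 0], "grip": 255}
    - {"slide": [0, 0, 0], "grip": 255}
    - {"slide": [0, 0, 0], "grip": 255}
    - {"slide": [0, 0, 0], "grip": 255}
    - {"slide": [0, 0, 0], "grip": 255}
    - {"slide": [0, 0, 0], "grip": 255}
  force: 40

```text
invalid input
```

```bash
python3 - <<'E'
from h import *
p,R,s=now();print(p,s['gripper_width'],s['grip_force'],s['force'],s['wrist_torque'])
C=np.array([.489,-.3655,0]);
y0=np.arctan2(R[1,0],R[0,0]);r_=(p-C)[:2];print(y0,np.linalg.norm(r_),np.arctan2(r_[1],r_[0]))
for a in np.linspace(0,1.52,13)[1:]:
    Z=Rn.from_rotvec([0,0,a]).as_matrix();P=C+Z@(p-C);P[2]=p[2]
    step(p,R,P,Z@R)
E
```

```text
[ 0.52341219 -0.3607943   0.20046665] 0.08564389768115051 0.0 [ 0.1120846  -0.46205474 -0.52106397] [0.01610565 0.00185126 0.00367563]
0.1179124726725235 0.03473244153481235 0.13590213524103967
slide [-0.4, -4.4, 0.0] turn [-0.0, -0.0, -0.127]
slide [-1.3, -8.7, 0.0] turn [-0.0, -0.0, -0.253]
slide [-2.7, -12.8, 0.0] turn [-0.001, -0.0, -0.38]
slide [-4.7, -16.8, 0.0] turn [-0.001, -0.0, -0.507]
slide [-7.1, -20.4, 0.0] turn [-0.001, -0.0, -0.633]
slide [-10.0, -23.8, 0.0] turn [-0.001, -0.001, -0.76]
slide [-13.3, -26.7, 0.0] turn [-0.001, -0.001, -0.887]
slide [-16.9, -29.2, 0.0] turn [-0.001, -0.001, -1.013]
slide [-20.8, -31.2, 0.1] turn [-0.002, -0.001, -1.14]
slide [-24.9, -32.7, 0.1] turn [-0.002, -0.001, -1.267]
slide [-29.2, -33.7, 0.1] turn [-0.002, -0.001, -1.393]
slide [-33.6, -34.1, 0.1] turn [-0.002, -0.001, -1.52]
```

jog_arm:
  motion:
    - {"slide": [0, 1, 25], "turn": [0, 0, 0], "grip": 80}
    - {"slide": [0, 1, 50], "turn": [0, 0, 0], "grip": 80}
    - {"slide": [0, 1, 75], "turn": [0, 0, 0], "grip": 80}
    - {"slide": [0, 1, 95], "turn": [0, 0, 0], "grip": 80}
    - {"slide": [0, 1, 105], "turn": [0, 0, 0], "grip": 80}
    - {"slide": [0, 1, 113], "turn": [0, 0, 0], "grip": 80}
    - {"slide": [0, 1, 113], "turn": [0, 0, 0], "grip": 80}
    - {"slide": [0, 1, 113], "turn": [0, 0, 0], "grip": 80}
  force: 40

```text
time: 1.87
ee_pos: [0.5228, -0.3639, 0.0889]
tool_rot: [3.136, 0.179, 0.001]
force: [0.2, 0.0, 0.8]
gripper_width: 0.0589
grip_force: 0.0
```

jog_arm:
  motion:
    - {"slide": [0, 0, 0], "turn": [0, 0, 0], "grip": 255}
    - {"slide": [0, 0, 0], "turn": [0, 0, 0], "grip": 255}
    - {"slide": [0, 0, 0], "turn": [0, 0, 0], "grip": 255}
    - {"slide": [0, 0, 0], "turn": [0, 0, 0], "grip": 255}
    - {"slide": [0, 0, 0], "turn": [0, 0, 0], "grip": 255}
    - {"slide": [0, 0, 0], "turn": [0, 0, 0], "grip": 255}
  force: 40

```text
time: 2.37
ee_pos: [0.5237, -0.3605, 0.0901]
tool_rot: [-3.131, -0.177, -0.001]
force: [-1.1, 8.6, 7.7]
gripper_width: 0.0143
grip_force: 38.9
```

```bash
python3 - <<'E'
from h import *
p,R,s=now();print(p,s['gripper_width'],s['grip_force'],s['force'],s['wrist_torque'])
C=np.array([.489,-.3655,0]);
y0=np.arctan2(R[1,0],R[0,0]);r_=(p-C)[:2];print(y0,np.linalg.norm(r_),np.arctan2(r_[1],r_[0]))
E
```

```text
[ 0.52371627 -0.36049554  0.09005671] 0.014288679662757701 38.85671675205231 [-1.13937594  8.62487819  7.7364586 ] [ 1.2387238   0.15938743 -0.44512431]
0.11289371730101964 0.03507511628277599 0.14316686446130905
```

jog_arm:
  motion:
    - {"slide": [-0.3, -3.8, 0], "turn": [0, 0, -0.11], "grip": 255}
    - {"slide": [-1.0, -7.6, 0], "turn": [0, 0, -0.22], "grip": 255}
    - {"slide": [-2.1, -11.2, 0], "turn": [0, 0, -0.33], "grip": 255}
    - {"slide": [-3.6, -14.7, 0], "turn": [0, 0, -0.44], "grip": 255}
    - {"slide": [-5.5, -18, 0], "turn": [0, 0, -0.55], "grip": 255}
    - {"slide": [-7.7, -21.1, 0], "turn": [0, 0, -0.66], "grip": 255}
    - {"slide": [-10.3, -23.9, 0], "turn": [0, 0, -0.77], "grip": 255}
    - {"slide": [-13.1, -26.5, 0], "turn": [0, 0, -0.88], "grip": 255}
    - {"slide": [-16.2, -28.6, 0], "turn": [0, 0, -0.99], "grip": 255}
    - {"slide": [-19.6, -30.5, 0], "turn": [0, 0, -1.1], "grip": 255}
    - {"slide": [-23.1, -31.9, 0], "turn": [0, 0, -1.21], "grip": 255}
    - {"slide": [-26.8, -33.1, 0], "turn": [0, 0, -1.32], "grip": 255}

```text
time: 3.37
ee_pos: [0.4942, -0.3291, 0.0902]
tool_rot: [-2.36, -2.067, -0.011]
force: [3.2, 13.0, 8.4]
gripper_width: 0.0147
grip_force: 38.3
```

```bash
python3 - <<'E'
from h import *
from plant import r
for n in("top","scene"):
    c=r.read_camera(n);np.savez(n+"2.npz",**c)
t=dict(np.load("top2.npz"));s=dict(np.load("scene2.npz"))
p,R,S=now();print(p,S['gripper_width'],S['force'],S['wrist_torque'],np.arctan2(R[1,0],R[0,0]))
C=np.array([.489,-.3655,0]);print(np.linalg.norm((p-C)[:2]),np.arctan2(*(p-C)[[1,0]]))
to(C+Rn.from_rotvec([0,0,1.646]).apply([.0345,0,0])+[0,0,p[2]],1.646)
A=cv2.resize(s["frame"][130:205,130:230,::-1],(400,300),interpolation=cv2.INTER_CUBIC)
B=cv2.resize(t["frame"][145:220,340:440,::-1],(400,300),interpolation=cv2.INTER_CUBIC)
cv2.imwrite("pics/iso2.png",np.hstack([A,B]))
E
```

```text
[ 0.49370537 -0.32917913  0.09019536] 0.014197865563929527 [ 1.87502187 12.63938835  9.41307455] [ 1.85993499 -0.06422133  0.19853331] 1.4367467426542855
0.036624392619180005 1.4419637686463556
slide [-2.9, -7.0, -0.0] turn [0.001, -0.007, -0.209]
```

View pics/iso2.png

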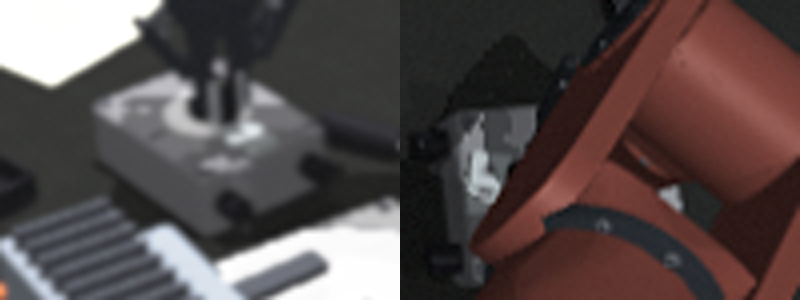

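jog_arm:
  motion:
    - {"slide": [-0.3, -2.4, 0], "turn": [0, 0, -0.07], "grip": 255}
    - {"slide": [-1, -4.8, 0], "turn": [0, 0, -0.14], "grip": 255}
    - {"slide": [-2, -7, 0], "turn": [0, 0, -0.205], "grip": 255}
    - {"slide": [-2, -7, 0], "turn": [0, 0, -0.205], "grip": 255}
    - {"slide": [-2, -7, 0], "turn": [0, 0, -0.205], "grip": 255}
    - {"slide": [-2, -7, 0], "turn": [0, 0, -0.205], "grip": 100}
    - {"slide": [-2, -7, 0], "turn": [0, 0, -0.205], "grip": 100}
    - {"slide": [-2, -7, 0], "turn": [0, 0, -0.205], "grip": 100}
    - {"slide": [-2, -7, 0], "turn": [0, 0, -0.205], "grip": 100}
    - {"slide": [-2, -7, -30], "turn": [0, 0, -0.205], "grip": 100}
    - {"slide": [-2, -7, -60], "turn": [0, 0, -0.205], "grip": 100}
    - {"slide": [-2, -7, -90], "turn": [0, 0, -0.205], "grip": 100}

```text
time: 4.47
ee_pos: [0.4844, -0.3344, 0.1783]
tool_rot: [-2.143, -2.294, 0.001]
force: [0.7, -0.2, 0.3]
gripper_width: 0.0522
grip_force: 0.0
```

```bash
python3 -c "
from h import *
to((.42,-.20,.2),0);p,R,s=now();print(p,s['gripper_width'],s['qpos'].round(2))"
```

```text
slide [138.5, -55.1, -21.4] turn [-0.002, 0.0, 1.639]
[ 0.48442842 -0.33440122  0.17828304] 0.05222742468479133 [-0.72  0.21  1.76 -0.    1.17 -0.79]
```

jog_arm:
  motion:
    - {"slide": [12, 0, -20], "turn": [0, 0, 0.12], "grip": 100}
    - {"slide": [30, 8, -20], "turn": [0, 0, 0.24], "grip": 100}
    - {"slide": [60, 16, -20], "turn": [0, 0, 0.36], "grip": 100}
    - {"slide": [90, 24, -20], "turn": [0, 0, 0.48], "grip": 100}
    - {"slide": [120, 32, -20], "turn": [0, 0, 0.6], "grip": 100}
    - {"slide": [150, 40, -20], "turn": [0, 0, 0.72], "grip": 100}
    - {"slide": [180, 48, -20], "turn": [0, 0, 0.84], "grip": 100}
    - {"slide": [210, 56, -20], "turn": [0, 0, 0.96], "grip": 100}
    - {"slide": [235, 60, -20], "turn": [0, 0, 1.08], "grip": 100}
    - {"slide": [250, 60, -20], "turn": [0, 0, 1.2], "grip": 100}
    - {"slide": [250, 60, -20], "turn": [0, 0, 1.32], "grip": 100}
    - {"slide": [250, 60, -20], "turn": [0, 0, 1.44], "grip": 100}

```text
time: 5.47
ee_pos: [0.5278, -0.08, 0.1982]
tool_rot: [3.126, 0.307, -0.0]
force: [-0.6, 0.8, 0.2]
gripper_width: 0.0521
grip_force: 0.0
```

```bash
python3 - <<'E'
from h import *
from plant import r
c=r.read_camera("top");np.savez("top3.npz",**c)
f=c["frame"][...,::-1]
A=cv2.resize(f[155:215,340:420],(400,300),interpolation=cv2.INTER_CUBIC)
B=cv2.resize(f[115:235,210:370],(400,300),interpolation=cv2.INTER_CUBIC)
cv2.imwrite("pics/iso3.png",np.hstack([A,B]));print(now()[0])
E
```

```text
[ 0.52790935 -0.08053218  0.19819888]
```

View pics/iso3.png

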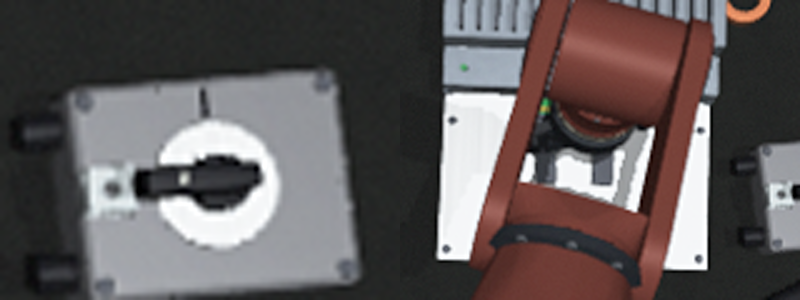

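The right side of the picture shows the arm over the station. On the left the handle lies along box y, with the tab hole at (113,188) right over the hasp hole.

jog_arm:
  motion:
    - {"slide": [-3, -30, 0], "turn": [0, 0, 0.04], "grip": 100}
    - {"slide": [-6, -60, 0], "turn": [0, 0, 0.08], "grip": 100}
    - {"slide": [-9, -95, 0], "turn": [0, 0, 0.12], "grip": 100}
    - {"slide": [-12, -130, 0], "turn": [0, 0, 0.16], "grip": 100}
    - {"slide": [-15, -165, 0], "turn": [0, 0, 0.196], "grip": 100}
    - {"slide": [-18, -200, 0], "turn": [0, 0, 0.196], "grip": 100}
    - {"slide": [-20, -230, 0], "turn": [0, 0, 0.196], "grip": 100}
    - {"slide": [-22, -260, 0], "turn": [0, 0, 0.196], "grip": 100}
    - {"slide": [-24, -280, 0], "turn": [0, 0, 0.196], "grip": 100}
    - {"slide": [-24, -290, 0], "turn": [0, 0, 0.196], "grip": 100}
    - {"slide": [-24, -290, 0], "turn": [0, 0, 0.196], "grip": 100}

```text
time: 6.43
ee_pos: [0.4467, 0.1997, 0.1983]
tool_rot: [-3.141, -0.012, -0.0]
force: [-0.7, 0.2, 0.4]
gripper_width: 0.052
grip_force: 0.0
```

```bash
cat >> h.py <<'E'
def cars(c):
    "handles on the white plate: near-end centre, yaw (top camera)"
    g=c["frame"].astype(int);v=g.mean(2);out=[]
    m=((v<130)&(v>40)&(np.ptp(g,2)<30)).astype(np.uint8)
    Y,X=np.mgrid[:384,:512];m[(Y<150)|(Y>215)|(X<228)|(X>332)]=0
    # keep where plate is around: rows between lip and plate front
    n,l,st,_=cv2.connectedComponentsWithStats(m)
    for i in range(1,n):
        if not 100<st[i,4]<330:continue
        ys,xs=np.where(l==i);y1=ys.max();k=(ys>=y1-18)
        P=np.array([onz(c,(x,y),.024)[:2] for x,y in zip(xs[k],ys[k])])
        ctr=np.mean(P,0);rows=[(np.mean(onz(c,(xs[ys==y].mean(),y),.024)[:2].reshape(1,2),0)) for y in range(y1-17,y1-1)]
        rows=np.array(rows);w=np.polyfit(rows[:,0],rows[:,1],1)
        xe=onz(c,(xs[ys>=y1-1].mean(),y1+.5),.024)[0]
        out.append((xe,np.polyval(w,xe),np.arctan(w[0]),st[i].tolist()))
        print("car end (%.4f,%.4f) yaw %.3f"%out[-1][:3],st[i].tolist())
    return out
E
python3 - <<'E'
from h import *
from plant import r
print("t0");cars(dict(np.load("top0.npz")))
c=r.read_camera("top");np.savez("top4.npz",**c);print("now");cars(c)
print(now()[0])
def hole(c,x0,x1,y0,y1,z):
    v=c["frame"].astype(float).mean(2)[y0:y1,x0:x1];w=np.clip(150-v,0,None)*0
    i=np.unravel_index(np.argmin(v),v.shape);print(v.round().astype(int).tolist())
hole(c,358,366,189,197,.07)
E
```

```text
t0
car end (0.5006,-0.1892) yaw 0.013 [301, 152, 32, 38, 291]
now
car end (0.5006,-0.1892) yaw 0.013 [301, 153, 32, 37, 289]
[0.44702266 0.19862244 0.19829518]
[[226, 221, 221, 223, 221, 184, 186, 186], [224, 220, 222, 210, 200, 179, 188, 184], [225, 221, 213, 154, 130, 143, 183, 184], [226, 217, 186, 91, 81, 84, 161, 183], [224, 217, 193, 132, 96, 91, 159, 182], [228, 221, 218, 182, 146, 168, 199, 205], [221, 225, 224, 225, 219, 229, 228, 229], [198, 224, 211, 210, 200, 201, 206, 209]]
```

```bash
sed -i 's/(Y<150)/(Y<164)/' h.py; python3 - <<'E'
from h import *
c=dict(np.load("top4.npz"));c0=dict(np.load("top0.npz"));cars(c0);cars(c)
def hole(c,z):
    v=c["frame"].astype(float).mean(2)[190:196,358:366];w=np.clip(170-v,0,None);ys,xs=np.mgrid[190:196,358:366]
    p=((w*xs).sum()/w.sum(),(w*ys).sum()/w.sum());print(p,onz(c,p,z))
hole(c0,.063);hole(c,.070)
hole(c,.068)
E
```

```text
car end (0.5072,-0.0510) yaw 0.017 [264, 164, 8, 24, 187]
car end (0.5039,-0.1137) yaw -0.087 [287, 164, 9, 25, 198]
car end (0.5006,-0.1892) yaw 0.013 [312, 164, 9, 26, 210]
car end (0.5072,-0.0510) yaw 0.017 [264, 164, 8, 24, 187]
car end (0.5039,-0.1137) yaw -0.087 [287, 164, 9, 25, 198]
car end (0.5006,-0.1892) yaw 0.013 [312, 164, 9, 26, 210]
(np.float64(361.26136363636357), np.float64(192.58459595959593)) [ 0.48628625 -0.30364064  0.063     ]
(np.float64(362.1775320139697), np.float64(192.2956926658905)) [ 0.48622061 -0.30423223  0.07      ]
(np.float64(362.1775320139697), np.float64(192.2956926658905)) [ 0.48646126 -0.30478316  0.068     ]
```

```bash
python3 -c "
from h import *
to((.5585,-.0501,.090),.017);to((.5585,-.0501,.031),.017)"
```

```text
slide [109.9, 249.3, 108.5] turn [0.001, -0.0, -0.011]
slide [109.8, 249.3, 167.5] turn [0.001, -0.0, -0.011]
```

jog_arm:
  motion:
    - {"slide": [10, 25, 0], "turn": [0, 0, -0.01], "grip": 100}
    - {"slide": [22, 55, 0], "turn": [0, 0, -0.01], "grip": 100}
    - {"slide": [36, 85, 20], "turn": [0, 0, -0.01], "grip": 100}
    - {"slide": [50, 115, 40], "turn": [0, 0, -0.01], "grip": 100}
    - {"slide": [64, 145, 60], "turn": [0, 0, -0.01], "grip": 100}
    - {"slide": [78, 175, 75], "turn": [0, 0, -0.01], "grip": 100}
    - {"slide": [90, 205, 90], "turn": [0, 0, -0.01], "grip": 100}
    - {"slide": [100, 230, 100], "turn": [0, 0, -0.01], "grip": 100}
    - {"slide": [107, 243, 108], "turn": [0, 0, -0.01], "grip": 100}
    - {"slide": [110, 249, 108], "turn": [0, 0, -0.01], "grip": 100}
    - {"slide": [110, 249, 108], "turn": [0, 0, -0.01], "grip": 100}
    - {"slide": [110, 249, 108], "turn": [0, 0, -0.01], "grip": 100}

```text
time: 7.48
ee_pos: [0.5578, -0.0508, 0.0906]
tool_rot: [-3.141, -0.02, -0.0]
force: [-0.3, 0.4, 0.4]
gripper_width: 0.0518
grip_force: 0.0
```

```bash
python3 -c "
from h import *
to((.5585,-.0501,.031),.017);print(now()[0])
from plant import r
c=r.read_camera('scene');np.savez('scene5.npz',**c);t=r.read_camera('top')
A=c['frame'][170:270,150:283,::-1];cv2.imwrite('pics/app5.png',cv2.resize(A,(798,600),interpolation=cv2.INTER_CUBIC))"
```

```text
slide [0.7, -0.6, 59.6] turn [-0.0, -0.0, -0.005]
[ 0.55777974 -0.05076072  0.09063441]
```

View pics/app5.png

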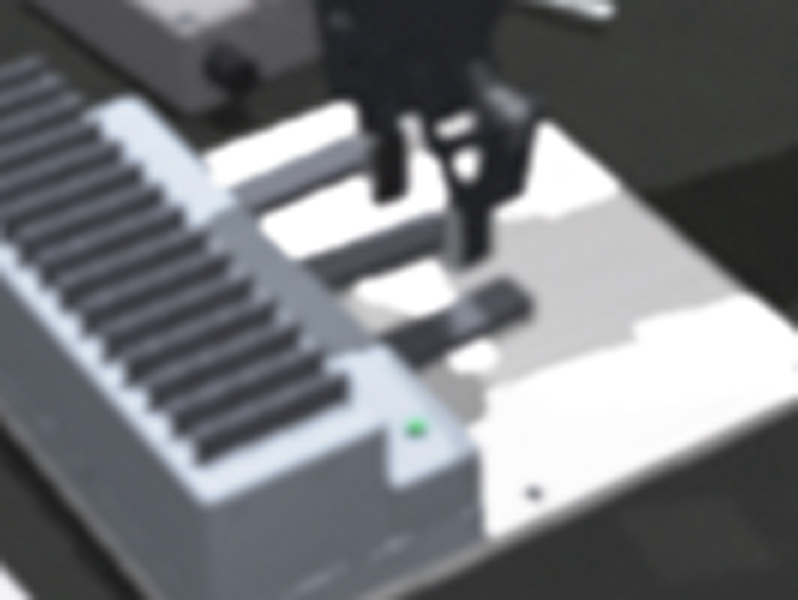

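The scene crop shows the open fingers above the nearest carrier handle (handle end at crop (510,300)). Now I descend and grip.

jog_arm:
  motion:
    - {"slide": [0.5, -0.5, 20], "turn": [0, 0, 0], "grip": 100}
    - {"slide": [0.5, -0.5, 35], "turn": [0, 0, 0], "grip": 100}
    - {"slide": [0.5, -0.5, 48], "turn": [0, 0, 0], "grip": 100}
    - {"slide": [0.5, -0.5, 56], "turn": [0, 0, 0], "grip": 100}
    - {"slide": [0.5, -0.5, 59], "turn": [0, 0, 0], "grip": 100}
    - {"slide": [0.5, -0.5, 59], "turn": [0, 0, 0], "grip": 100}
    - {"slide": [0.5, -0.5, 59], "turn": [0, 0, 0], "grip": 255}
    - {"slide": [0.5, -0.5, 59], "turn": [0, 0, 0], "grip": 255}
    - {"slide": [0.5, -0.5, 59], "turn": [0, 0, 0], "grip": 255}
    - {"slide": [0.5, -0.5, 59], "turn": [0, 0, 0], "grip": 255}
    - {"slide": [0.5, -0.5, 59], "turn": [0, 0, 0], "grip": 255}
  force: 70

```text
time: 8.5
ee_pos: [0.5594, -0.0497, 0.0327]
tool_rot: [3.141, 0.022, 0.004]
force: [-1.1, 0.6, 4.8]
gripper_width: 0.0219
grip_force: 69.7
```

jog_arm:
  motion:
    - {"slide": [0, 0, -2], "turn": [0, 0, 0], "grip": 255}
    - {"slide": [-8, 0, -2], "turn": [0, 0, 0], "grip": 255}
    - {"slide": [-20, 0, -2], "turn": [0, 0, 0], "grip": 255}
    - {"slide": [-34, 0, -2], "turn": [0, 0, 0], "grip": 255}
    - {"slide": [-48, 0, -2], "turn": [0, 0, 0], "grip": 255}
    - {"slide": [-62, 0, -2], "turn": [0, 0, 0], "grip": 255}
    - {"slide": [-76, 0, -2], "turn": [0, 0, 0], "grip": 255}
    - {"slide": [-90, 0, -2], "turn": [0, 0, 0], "grip": 255}
    - {"slide": [-104, 0, -2], "turn": [0, 0, 0], "grip": 255}
    - {"slide": [-112, 0, -3], "turn": [0, 0, 0], "grip": 255}
    - {"slide": [-115, 0, -3], "turn": [0, 0, 0], "grip": 255}

```text
time: 9.42
ee_pos: [0.4408, -0.0506, 0.0336]
tool_rot: [-3.141, -0.021, 0.004]
force: [-0.4, 0.7, -0.3]
gripper_width: 0.0218
grip_force: 68.9
```

```bash
python3 - <<'E'
from h import *
p,R,s=now();print(p,s['qpos'].round(2))
to((.44,.0,.22),.017)
yaw=.999;T=np.radians(40);R2=pose(yaw,T);print(R2.round(3))
import json
pegs=[np.array([.6255,.3681,.1333])+k*.068*np.array([-.841,.541,0]) for k in(1.5,.5,-.5,-1.5)]
for q in pegs:
    # TCP = seat - 104mm along x, minus (tips 2mm short of underside): TCP 17+2-6=13mm outwards
    tc=q-.104*R2[:,0]-.0147*R2[:,2];print("seat TCP",tc.round(4),"hover60",(tc-.06*R2[:,2]).round(4))
E
```

```text
[ 0.44079631 -0.0506026   0.03362512] [-0.27  0.15  2.16 -0.    0.83  1.28]
slide [-0.6, -50.7, -186.3] turn [-0.001, 0.003, -0.004]
[[ 0.415  0.841  0.348]
 [ 0.644 -0.541  0.541]
 [ 0.643 -0.    -0.766]]
seat TCP [0.4915 0.3483 0.0777] hover60 [0.4706 0.3159 0.1237]
seat TCP [0.5487 0.3116 0.0777] hover60 [0.5278 0.2791 0.1237]
seat TCP [0.6059 0.2748 0.0777] hover60 [0.585  0.2423 0.1237]
seat TCP [0.6631 0.238  0.0777] hover60 [0.6422 0.2055 0.1237]
```

jog_arm:
  motion:
    - {"slide": [0, 0, -15], "turn": [0, 0, 0], "grip": 255}
    - {"slide": [0, 0, -35], "turn": [0, 0, 0], "grip": 255}
    - {"slide": [0, 0, -60], "turn": [0, 0, 0], "grip": 255}
    - {"slide": [0, -10, -85], "turn": [0, 0, 0], "grip": 255}
    - {"slide": [10, -25, -110], "turn": [0, 0, 0], "grip": 255}
    - {"slide": [20, -45, -135], "turn": [0, 0, 0], "grip": 255}
    - {"slide": [30, -65, -160], "turn": [0, 0, 0], "grip": 255}
    - {"slide": [40, -85, -180], "turn": [0, 0, 0], "grip": 255}
    - {"slide": [50, -105, -195], "turn": [0, 0, 0], "grip": 255}
    - {"slide": [60, -120, -205], "turn": [0, 0, 0], "grip": 255}
    - {"slide": [60, -130, -210], "turn": [0, 0, 0], "grip": 255}
    - {"slide": [60, -130, -210], "turn": [0, 0, 0], "grip": 255}

```text
time: 10.42
ee_pos: [0.5022, 0.0814, 0.2455]
tool_rot: [-3.141, -0.025, -0.003]
force: [-0.5, 1.2, -0.9]
gripper_width: 0.0216
grip_force: 68.9
```

```bash
python3 - <<'E'
from h import *
p,R,s=now();print(p,s['qpos'].round(2),s["gripper_width"])
R2=pose(.999,np.radians(40));to(np.array([.6422,.2055,.1237])-.06*R2[:,2],.999,np.radians(40))
from plant import r
t=r.read_camera("top");cars(t);np.savez("top6.npz",**t)
E
```

```text
[0.5021746  0.08138555 0.24545459] [ 0.02 -0.03  1.89  0.    1.28  1.58] 0.021634247962676503
slide [120.5, -89.7, 76.1] turn [0.343, 0.638, -0.941]
car end (0.5039,-0.1137) yaw -0.091 [287, 164, 9, 25, 197]
car end (0.5006,-0.1892) yaw 0.013 [312, 164, 9, 26, 210]
```

jog_arm:
  motion:
    - {"slide": [10, -7.5, 0], "turn": [0.029, 0.053, -0.078], "grip": 255}
    - {"slide": [20, -15, 0], "turn": [0.057, 0.106, -0.157], "grip": 255}
    - {"slide": [30, -22, 0], "turn": [0.086, 0.16, -0.235], "grip": 255}
    - {"slide": [40, -30, 0], "turn": [0.114, 0.213, -0.314], "grip": 255}
    - {"slide": [50, -37, 5], "turn": [0.143, 0.266, -0.392], "grip": 255}
    - {"slide": [60, -45, 12], "turn": [0.172, 0.319, -0.47], "grip": 255}
    - {"slide": [70, -52, 20], "turn": [0.2, 0.372, -0.549], "grip": 255}
    - {"slide": [80, -60, 30], "turn": [0.229, 0.425, -0.627], "grip": 255}
    - {"slide": [90, -67, 42], "turn": [0.257, 0.478, -0.706], "grip": 255}
    - {"slide": [100, -75, 54], "turn": [0.286, 0.532, -0.784], "grip": 255}
    - {"slide": [110, -82, 66], "turn": [0.315, 0.585, -0.863], "grip": 255}
    - {"slide": [120.5, -89.7, 76], "turn": [0.343, 0.638, -0.941], "grip": 255}

```text
time: 11.47
ee_pos: [0.6188, 0.1701, 0.1652]
tool_rot: [-2.352, -1.283, -0.852]
force: [-0.5, 0.4, -1.0]
gripper_width: 0.0216
grip_force: 69.0
```

```bash
python3 - <<'E'
from h import *
from plant import r
t=r.read_camera("top");s_=r.read_camera("scene");np.savez("top7.npz",**t);np.savez("scene7.npz",**s_);cars(t)
p,R,s=now();print(p,s['qpos'].round(2),s["gripper_width"])
R2=pose(.999,np.radians(40));to(np.array([.6422,.2055,.1237]),.999,np.radians(40))
A=cv2.resize(t["frame"][80:230,60:260,::-1],(800,600))
B=cv2.resize(s_["frame"][230:380,220:420,::-1],(800,600))
cv2.imwrite("pics/hov7.png",cv2.resize(np.vstack([A[:600],B]),(400,600))) if 0 else cv2.imwrite("pics/hov7.png",np.hstack([cv2.resize(A,(400,300)),cv2.resize(B,(400,300))]))
E
```

```text
car end (0.5039,-0.1137) yaw -0.091 [287, 164, 9, 25, 197]
car end (0.5006,-0.1891) yaw 0.013 [312, 164, 9, 26, 209]
 ** On entry to DLASCL parameter number  4 had an illegal value
 ** On entry to DLASCL parameter number  4 had an illegal value
 ** On entry to DLASCL parameter number  4 had an illegal value
 ** On entry to DLASCL parameter number  4 had an illegal value
 ** On entry to DLASCL parameter number  5 had an illegal value
 ** On entry to DLASCL parameter number  4 had an illegal valueh.py:42: RuntimeWarning: Mean of empty slice.
  ctr=np.mean(P,0);rows=[(np.mean(onz(c,(xs[ys==y].mean(),y),.024)[:2].reshape(1,2),0)) for y in range(y1-17,y1-1)]
  ret = ret.dtype.type(ret / rcount)
Traceback (most recent call last):
  File "h.py", line 43, in cars
    rows=np.array(rows);w=np.polyfit(rows[:,0],rows[:,1],1)
                          ~~~~~~~~~~^^^^^^^^^^^^^^^^^^^^^^^
numpy.linalg.LinAlgError: SVD did not converge in Linear Least Squares
```

```bash
sed -i 's/    for i in range(1,n):\n        if not 100/&/; s/if not 100<st\[i,4\]<330:continue/if not (100<st[i,4]<330 and st[i,3]>19):continue/' h.py; python3 - <<'E'
from h import *
t=dict(np.load("top7.npz"));s_=dict(np.load("scene7.npz"))
p,R,s=now();print(p,s['qpos'].round(2),s["gripper_width"])
to(np.array([.6422,.2055,.1237]),.999,np.radians(40))
q=np.array([.7113,.3129,.1333]);print("peg4 seat px",proj(t,q),proj(s_,q))
hc=p+.104*R[:,0]+.0147*R[:,2];print("pred hole",hc,proj(t,hc),proj(s_,hc))
A=cv2.resize(t["frame"][90:190,70:204,::-1],(400,300),interpolation=cv2.INTER_CUBIC)
B=cv2.resize(s_["frame"][240:340,220:354,::-1],(400,300),interpolation=cv2.INTER_CUBIC)
cv2.imwrite("pics/hov7.png",np.hstack([A,B]))
E
```

```text
[0.61777987 0.16939815 0.16233402] [-0.11  0.18  1.97  0.86  0.85 -0.07] 0.021822161171165977
slide [9.0, 1.2, 57.5] turn [-0.004, 0.007, -0.009]
peg4 seat px [129.39799389 105.39645421] [264.55204147 305.02210905]
pred hole [0.66697526 0.24418496 0.21727798] [147.176672   111.48810274] [260.82183258 244.73132529]
```

View pics/hov7.png

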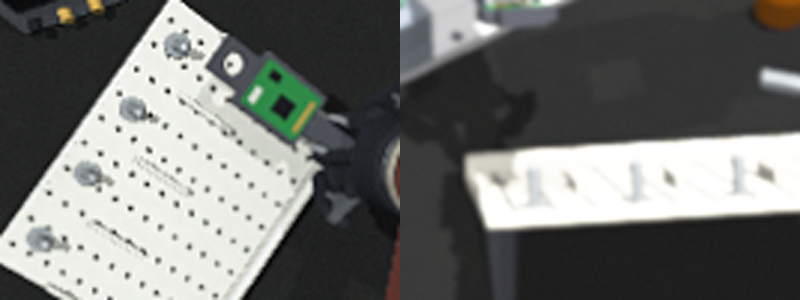

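The hole is seen at crop (232,65), which is full-image (147.7,111.8). That is within 0.6 px of the prediction, so the grasp is as assumed.

jog_arm:
  motion:
    - {"slide": [3, 0.4, 15], "turn": [0, 0, -0.005], "grip": 255}
    - {"slide": [6, 0.8, 30], "turn": [0, 0.005, -0.009], "grip": 255}
    - {"slide": [9, 1.2, 40], "turn": [0, 0.007, -0.009], "grip": 255}
    - {"slide": [9, 1.2, 50], "turn": [0, 0.007, -0.009], "grip": 255}
    - {"slide": [9, 1.2, 57], "turn": [0, 0.007, -0.009], "grip": 255}
    - {"slide": [9, 1.2, 57], "turn": [0, 0.007, -0.009], "grip": 255}
    - {"slide": [9, 1.2, 57], "turn": [0, 0.007, -0.009], "grip": 255}
    - {"slide": [9, 1.2, 57], "turn": [0, 0.007, -0.009], "grip": 255}

```text
time: 12.23
ee_pos: [0.6453, 0.2069, 0.1307]
tool_rot: [-2.346, -1.289, -0.864]
force: [0.1, -0.2, -1.2]
gripper_width: 0.0217
grip_force: 69.0
```

```bash
cat >> h.py <<'E'
PEG=[np.array([.6255,.3681,.1333])+k*.068*np.array([-.841,.541,0]) for k in(1.5,.5,-.5,-1.5)]
def white_hole(c,R,p,off=.104):
    "eye hole near its predicted pixel: centroid of bright pixels"
    h=p+off*R[:,0]+.0147*R[:,2];a=proj(c,h);x,y=np.round(a).astype(int)
    v=c["frame"].astype(float).mean(2)[y-6:y+7,x-6:x+7]
    m=(v>140).astype(np.uint8);n,l,st,ce=cv2.connectedComponentsWithStats(m)
    k=[i for i in range(1,n) if st[i,0]>0 and st[i,1]>0 and st[i,0]+st[i,2]<13 and st[i,1]+st[i,3]<13]
    for i in k: print("hole px",ce[i]+[x-6,y-6],"area",st[i,4],"pred",a)
E
python3 - <<'E'
from h import *
from plant import r
t=r.read_camera("top");np.savez("top8.npz",**t)
p,R,s=now();print(p,s["gripper_width"],s["force"]);white_hole(t,R,p)
R2=pose(.999,np.radians(40));q=PEG[3]-.104*R2[:,0]-.0147*R2[:,2];to(q,.999,np.radians(40))
print("tip px",proj(t,PEG[3]-.022*R2[:,2]),"base",proj(t,PEG[3]))
E
```

```text
[0.64550714 0.20679848 0.13093421] 0.021503742740792458 [-0.28402347  0.54582155 -1.91025354]
hole px [136.42307692 104.73076923] area 26 pred [135.27791206 105.24203253]
slide [-7.2, -2.2, 63.7] turn [0.001, -0.006, 0.006]
tip px [131.9890825  106.07725455] base [129.39086131 105.40313718]
```

jog_arm:
  motion:
    - {"slide": [-2, -1, 8], "turn": [0, 0, 0], "grip": 255}
    - {"slide": [-5, -2.5, 18], "turn": [0, -0.006, 0.006], "grip": 255}
    - {"slide": [-7, -3.5, 28], "turn": [0, -0.006, 0.006], "grip": 255}
    - {"slide": [-7, -3.5, 29], "turn": [0, -0.006, 0.006], "grip": 255}
    - {"slide": [-7, -3.5, 29], "turn": [0, -0.006, 0.006], "grip": 255}
    - {"slide": [-7, -3.5, 29], "turn": [0, -0.006, 0.006], "grip": 255}
    - {"slide": [-7, -3.5, 29], "turn": [0, -0.006, 0.006], "grip": 255}

```text
time: 12.87
ee_pos: [0.6499, 0.2202, 0.1038]
tool_rot: [-2.352, -1.284, -0.856]
force: [-0.6, -0.4, -0.9]
gripper_width: 0.0214
grip_force: 69.0
```

```bash
python3 - <<'E'
from h import *
from plant import r
t=r.read_camera("top");np.savez("top9.npz",**t);s_=r.read_camera("scene");np.savez("scene9.npz",**s_)
p,R,s=now();print(p,s["gripper_width"],s["force"]);white_hole(t,R,p)
R2=pose(.999,np.radians(40));q=PEG[3]-.104*R2[:,0]-.0147*R2[:,2];to(q,.999,np.radians(40))
print("tip px",proj(t,PEG[3]-.022*R2[:,2]),proj(s_,PEG[3]-.022*R2[:,2]))
A=cv2.resize(t["frame"][90:140,100:167,::-1],(400,300),interpolation=cv2.INTER_CUBIC)
B=cv2.resize(s_["frame"][270:320,235:302,::-1],(400,300),interpolation=cv2.INTER_CUBIC)
cv2.imwrite("pics/hov9.png",np.hstack([A,B]))
E
```

```text
[0.65006117 0.22005034 0.10419428] 0.021634296200948557 [-0.91384072  0.2181778  -0.9939054 ]
hole px [134.875 105.125] area 8 pred [133.19081867 106.8567115 ]
hole px [133.71428571 108.57142857] area 7 pred [133.19081867 106.8567115 ]
slide [-0.1, 1.2, 34.5] turn [0.001, 0.0, 0.001]
tip px [131.9890825  106.07725455] [263.93207654 293.58297343]
```

View pics/hov9.png

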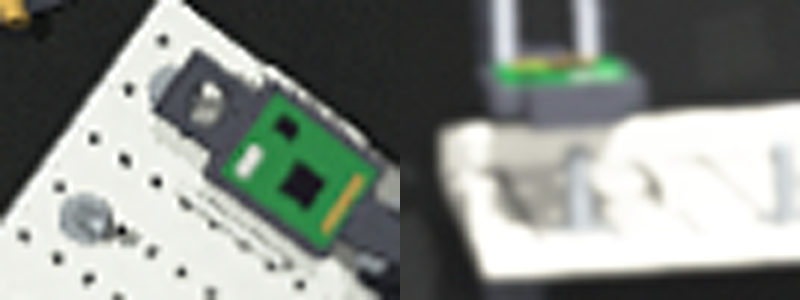

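The top crop shows the hole at (208,102) and the peg flange near (170,88), so the hole needs about 3 mm upslope. The scene crop shows the eye about 2 mm to the right of the peg. I correct both and insert gently.

jog_arm:
  motion:
    - {"slide": [3, 2, 0], "turn": [0, 0, 0], "grip": 255}
    - {"slide": [3, 2, 0], "turn": [0, 0, 0], "grip": 255}
    - {"slide": [3, 2, 5], "turn": [0, 0, 0], "grip": 255}
    - {"slide": [3, 2, 9], "turn": [0, 0, 0], "grip": 255}
    - {"slide": [3, 2, 13], "turn": [0, 0, 0], "grip": 255}
    - {"slide": [3, 2, 16], "turn": [0, 0, 0], "grip": 255}
    - {"slide": [3, 2, 18], "turn": [0, 0, 0], "grip": 255}
    - {"slide": [3, 2, 18], "turn": [0, 0, 0], "grip": 255}

```text
time: 13.63
ee_pos: [0.6585, 0.231, 0.091]
tool_rot: [-2.352, -1.284, -0.854]
force: [-0.7, -0.3, -1.5]
gripper_width: 0.0217
grip_force: 69.0
```

```bash
python3 - <<'E'
from h import *
from plant import r
t=r.read_camera("top");np.savez("top10.npz",**t);s_=r.read_camera("scene");np.savez("scene10.npz",**s_)
p,R,s=now();print(p,s["gripper_width"],R.T@s["force"],R.T@s["wrist_torque"])
R2=pose(.999,np.radians(40));q=PEG[3]-.104*R2[:,0]-.0147*R2[:,2];to(q,.999,np.radians(40))
A=cv2.resize(t["frame"][90:140,100:167,::-1],(400,300),interpolation=cv2.INTER_CUBIC)
B=cv2.resize(s_["frame"][270:320,235:302,::-1],(400,300),interpolation=cv2.INTER_CUBIC)
cv2.imwrite("pics/hov10.png",np.hstack([A,B]))
E
```

```text
[0.65872896 0.23083804 0.09152865] 0.021880838939101456 [-0.94656673  0.39322685  0.40564529] [ 0.04503082 -0.46099032 -0.0429295 ]
slide [-2.5, -0.2, 16.0] turn [0.0, 0.001, 0.0]
```

View pics/hov10.png

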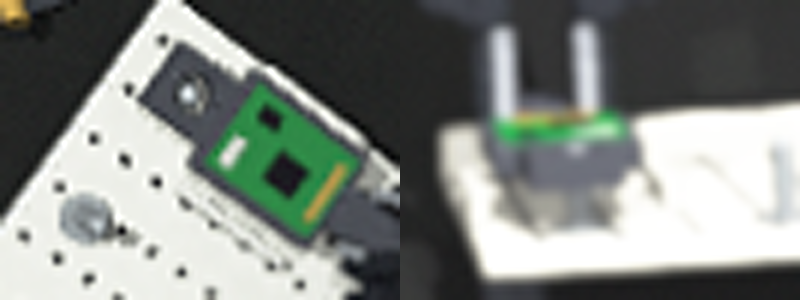

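The peg tip pokes through the hole at crop (188,92), so the carrier is engaged. I push down the rest.

jog_arm:
  motion:
    - {"slide": [0, 0, 4], "turn": [0, 0, 0], "grip": 255}
    - {"slide": [0, 0, 8], "turn": [0, 0, 0], "grip": 255}
    - {"slide": [0, 0, 11], "turn": [0, 0, 0], "grip": 255}
    - {"slide": [0, 0, 13], "turn": [0, 0, 0], "grip": 255}
    - {"slide": [0, 0, 15], "turn": [0, 0, 0], "grip": 255}
    - {"slide": [0, 0, 15], "turn": [0, 0, 0], "grip": 255}

```text
time: 14.23
ee_pos: [0.6639, 0.239, 0.0798]
tool_rot: [-2.352, -1.284, -0.855]
force: [0.1, -0.4, -1.2]
gripper_width: 0.0215
grip_force: 69.0
```

```bash
cat >> h.py <<'E'
def rep(i):
    p,R,s=now();print(p,s["gripper_width"],"Ftool",(R.T@s["force"]).round(1),"Ttool",(R.T@s["wrist_torque"]).round(2))
    R2=pose(.999,np.radians(40));to(PEG[i-1]-.104*R2[:,0]-.0147*R2[:,2],.999,np.radians(40))
E
python3 -c "
from h import *
rep(4)"
```

```text
[0.66389303 0.23903875 0.07980184] 0.021467064211923466 Ftool [-1.   0.3  0.7] Ttool [-0.03 -0.52  0.02]
slide [-2.4, -0.1, 0.7] turn [-0.0, 0.001, 0.0]
```

jog_arm:
  motion:
    - {"slide": [0, 0, 1], "turn": [0, 0, 0], "grip": 255}
    - {"slide": [0, 0, 2], "turn": [0, 0, 0], "grip": 255}
    - {"slide": [0, 0, 3], "turn": [0, 0, 0], "grip": 255}
    - {"slide": [0, 0, 3], "turn": [0, 0, 0], "grip": 255}

```text
time: 14.57
ee_pos: [0.6649, 0.24, 0.0787]
tool_rot: [-2.352, -1.284, -0.856]
force: [-5.2, -4.0, 4.0]
gripper_width: 0.0217
grip_force: 70.0
```

```bash
python3 -c "
from h import *
rep(4)"
```

```text
[0.66493592 0.23999163 0.0786529 ] 0.02167774889786577 Ftool [-2.2 -2.2 -7.1] Ttool [ 0.24 -0.58  0.03]
slide [-2.7, -0.5, -1.0] turn [0.0, 0.0, 0.001]
```

jog_arm:
  motion:
    - {"slide": [-1, 0, 0], "turn": [0, 0, 0], "grip": 255}
    - {"slide": [-2, 0, 0], "turn": [0, 0, 0], "grip": 255}
    - {"slide": [-3, 0, 0], "turn": [0, 0, 0], "grip": 255}
    - {"slide": [-3, 0, 0], "turn": [0, 0, 0], "grip": 130}
    - {"slide": [-3, 0, 0], "turn": [0, 0, 0], "grip": 130}
    - {"slide": [-3, 0, 0], "turn": [0, 0, 0], "grip": 130}
    - {"slide": [-3, 0, 0], "turn": [0, 0, 0], "grip": 130}
    - {"slide": [-3, 0, -10], "turn": [0, 0, 0], "grip": 130}
    - {"slide": [-3, 0, -35], "turn": [0, 0, 0], "grip": 130}
    - {"slide": [-3, 0, -70], "turn": [0, 0, 0], "grip": 130}
    - {"slide": [-3, 0, -105], "turn": [0, 0, 0], "grip": 130}
    - {"slide": [-3, 0, -130], "turn": [0, 0, 0], "grip": 130}

```text
time: 15.57
ee_pos: [0.6184, 0.1669, 0.1781]
tool_rot: [-2.353, -1.284, -0.858]
force: [1.5, -0.2, 0.8]
gripper_width: 0.042
grip_force: 0.0
```

```bash
python3 - <<'E'
from h import *
from plant import r
t=r.read_camera("top");np.savez("top11.npz",**t);s_=r.read_camera("scene")
C=cars(t)
p,R,s=now();print(p,s["qpos"].round(2))
to((.50,.02,.20),0)
A=cv2.resize(t["frame"][80:230,60:260,::-1],(400,300),interpolation=cv2.INTER_CUBIC)
B=cv2.resize(s_["frame"][260:335,220:320,::-1],(400,300),interpolation=cv2.INTER_CUBIC)
cv2.imwrite("pics/hung1.png",np.hstack([A,B]))
E
```

```text
car end (0.5039,-0.1139) yaw -0.081 [287, 164, 9, 25, 196]
car end (0.5006,-0.1892) yaw 0.013 [312, 164, 9, 26, 210]
[0.62073705 0.16614423 0.18076161] [-0.11  0.15  1.96  0.86  0.87 -0.07]
slide [-131.4, -21.7, -136.3] turn [-0.342, -0.645, 0.956]
```

View pics/hung1.png

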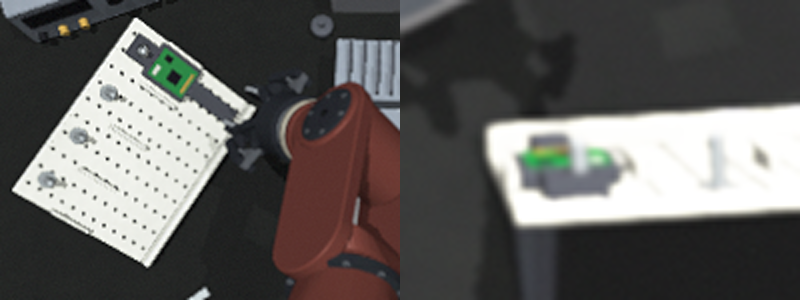

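The picture shows carrier 1 hanging on peg 4, flat with its handle downslope (eye at crop (143,48)). Next is the middle carrier.

jog_arm:
  motion:
    - {"slide": [-11, -2, -20], "turn": [-0.028, -0.053, 0.079], "grip": 100}
    - {"slide": [-22, -4, -40], "turn": [-0.057, -0.107, 0.159], "grip": 100}
    - {"slide": [-33, -6, -60], "turn": [-0.086, -0.161, 0.239], "grip": 100}
    - {"slide": [-44, -8, -75], "turn": [-0.114, -0.215, 0.319], "grip": 100}
    - {"slide": [-55, -10, -88], "turn": [-0.143, -0.269, 0.398], "grip": 100}
    - {"slide": [-66, -12, -98], "turn": [-0.171, -0.322, 0.478], "grip": 100}
    - {"slide": [-77, -14, -107], "turn": [-0.2, -0.376, 0.558], "grip": 100}
    - {"slide": [-88, -16, -115], "turn": [-0.228, -0.43, 0.637], "grip": 100}
    - {"slide": [-99, -18, -122], "turn": [-0.257, -0.484, 0.717], "grip": 100}
    - {"slide": [-110, -20, -128], "turn": [-0.285, -0.537, 0.797], "grip": 100}
    - {"slide": [-121, -21, -132], "turn": [-0.314, -0.591, 0.876], "grip": 100}
    - {"slide": [-131, -22, -136], "turn": [-0.342, -0.645, 0.956], "grip": 100}

```text
time: 16.67
ee_pos: [0.4976, 0.0224, 0.195]
tool_rot: [3.141, -0.0, -0.018]
force: [-0.2, 0.7, -0.2]
gripper_width: 0.0519
grip_force: 0.0
```

```bash
python3 -c "
from h import *
from plant import r
t=r.read_camera('top');cars(t)
print(now()[0]);to((.5553,-.118,.075),-.083)"
```

```text
car end (0.5039,-0.1139) yaw -0.081 [287, 164, 9, 25, 196]
car end (0.5006,-0.1892) yaw 0.013 [312, 164, 9, 26, 210]
[0.49754918 0.02184254 0.19422328]
slide [59.8, 139.5, 118.7] turn [0.002, 0.014, 0.08]
```

jog_arm:
  motion:
    - {"slide": [8, 20, 5], "turn": [0, 0.01, 0.02], "grip": 100}
    - {"slide": [18, 42, 15], "turn": [0, 0.014, 0.04], "grip": 100}
    - {"slide": [28, 65, 30], "turn": [0, 0.014, 0.06], "grip": 100}
    - {"slide": [40, 90, 50], "turn": [0, 0.014, 0.08], "grip": 100}
    - {"slide": [50, 112, 70], "turn": [0, 0.014, 0.08], "grip": 100}
    - {"slide": [56, 128, 90], "turn": [0, 0.014, 0.08], "grip": 100}
    - {"slide": [59, 137, 105], "turn": [0, 0.014, 0.08], "grip": 100}
    - {"slide": [60, 139.5, 115], "turn": [0, 0.014, 0.08], "grip": 100}
    - {"slide": [60, 139.5, 118], "turn": [0, 0.014, 0.08], "grip": 100}
    - {"slide": [60, 139.5, 118], "turn": [0, 0.014, 0.08], "grip": 100}
    - {"slide": [60, 139.5, 118], "turn": [0, 0.014, 0.08], "grip": 100}

```text
time: 17.63
ee_pos: [0.5581, -0.116, 0.0775]
tool_rot: [-3.138, 0.119, -0.01]
force: [0.0, 0.3, -0.2]
gripper_width: 0.0521
grip_force: 0.0
```

```bash
python3 -c "
from h import *
print(now()[0]);to((.5553,-.118,.031),-.083)"
```

```text
[ 0.55807513 -0.11599006  0.07752529]
slide [-2.9, 2.3, 46.5] turn [-0.001, -0.006, 0.007]
```

jog_arm:
  motion:
    - {"slide": [-2.5, 2, 14], "turn": [0, -0.006, 0.007], "grip": 100}
    - {"slide": [-2.5, 2, 28], "turn": [0, -0.006, 0.007], "grip": 100}
    - {"slide": [-2.5, 2, 38], "turn": [0, -0.006, 0.007], "grip": 100}
    - {"slide": [-2.5, 2, 44], "turn": [0, -0.006, 0.007], "grip": 100}
    - {"slide": [-2.5, 2, 46], "turn": [0, -0.006, 0.007], "grip": 100}
    - {"slide": [-2.5, 2, 46], "turn": [0, -0.006, 0.007], "grip": 100}
    - {"slide": [-2.5, 2, 46], "turn": [0, -0.006, 0.007], "grip": 255}
    - {"slide": [-2.5, 2, 46], "turn": [0, -0.006, 0.007], "grip": 255}
    - {"slide": [-2.5, 2, 46], "turn": [0, -0.006, 0.007], "grip": 255}
    - {"slide": [-2.5, 2, 46], "turn": [0, -0.006, 0.007], "grip": 255}
    - {"slide": [-2.5, 2, 46], "turn": [0, -0.006, 0.007], "grip": 255}
  force: 70

```text
time: 18.55
ee_pos: [0.5566, -0.1189, 0.0324]
tool_rot: [-3.139, 0.132, -0.003]
force: [-0.2, -0.7, 4.2]
gripper_width: 0.0216
grip_force: 69.8
```

jog_arm:
  motion:
    - {"slide": [0, 0, -2], "turn": [0, 0, 0], "grip": 255}
    - {"slide": [-8, 0, -2], "turn": [0, 0, 0], "grip": 255}
    - {"slide": [-20, 0, -2], "turn": [0, 0, 0], "grip": 255}
    - {"slide": [-34, 0, -2], "turn": [0, 0, 0], "grip": 255}
    - {"slide": [-48, 0, -2], "turn": [0, 0, 0], "grip": 255}
    - {"slide": [-62, 0, -2], "turn": [0, 0, 0], "grip": 255}
    - {"slide": [-76, 0, -2], "turn": [0, 0, 0], "grip": 255}
    - {"slide": [-90, 0, -2], "turn": [0, 0, 0], "grip": 255}
    - {"slide": [-104, 0, -2], "turn": [0, 0, 0], "grip": 255}
    - {"slide": [-112, 0, -3], "turn": [0, 0, 0], "grip": 255}
    - {"slide": [-115, 0, -3], "turn": [0, 0, 0], "grip": 255}

```text
time: 19.47
ee_pos: [0.4385, -0.1083, 0.0335]
tool_rot: [-3.137, 0.132, 0.004]
force: [0.1, -0.0, -2.4]
gripper_width: 0.0222
grip_force: 69.1
```

jog_arm:
  motion:
    - {"slide": [0, 0, -15], "turn": [0, 0, 0], "grip": 255}
    - {"slide": [0, 0, -35], "turn": [0, 0, 0], "grip": 255}
    - {"slide": [0, 0, -60], "turn": [0, 0, 0], "grip": 255}
    - {"slide": [0, -12, -85], "turn": [0, 0, 0], "grip": 255}
    - {"slide": [10, -35, -110], "turn": [0, 0, -0.02], "grip": 255}
    - {"slide": [20, -60, -135], "turn": [0, 0, -0.04], "grip": 255}
    - {"slide": [30, -85, -160], "turn": [0, 0, -0.06], "grip": 255}
    - {"slide": [40, -115, -180], "turn": [0, 0, -0.083], "grip": 255}
    - {"slide": [45, -145, -195], "turn": [0, 0, -0.083], "grip": 255}
    - {"slide": [45, -170, -205], "turn": [0, 0, -0.083], "grip": 255}
    - {"slide": [45, -190, -212], "turn": [0, 0, -0.083], "grip": 255}
    - {"slide": [45, -195, -212], "turn": [0, 0, -0.083], "grip": 255}

```text
time: 20.47
ee_pos: [0.5036, 0.0842, 0.2485]
tool_rot: [-3.139, -0.003, -0.007]
force: [-0.3, 0.4, -1.2]
gripper_width: 0.0215
grip_force: 69.2
```

```bash
python3 - <<'E'
from h import *
p,R,s=now();print(p,s['qpos'].round(2),s["gripper_width"])
T=np.radians(40);R2=pose(.999,T);q=PEG[2]-.101*R2[:,0]-.0147*R2[:,2]-.1*R2[:,2];print(q);to(q,.999,T)
from plant import r
t=r.read_camera("top");cars(t)
E
```

```text
[0.50362542 0.0842394  0.24853097] [ 0.03 -0.03  1.88  0.    1.29  1.59] 0.02153266305366531
[0.57232818 0.22264293 0.15624375]
slide [68.6, -138.0, 92.9] turn [0.347, 0.633, -0.954]
car end (0.4286,0.0464) yaw 0.084 [232, 164, 9, 52, 112]
car end (0.5006,-0.1892) yaw 0.013 [312, 164, 9, 26, 210]
```

jog_arm:
  motion:
    - {"slide": [6, -11.5, 0], "turn": [0.029, 0.053, -0.08], "grip": 255}
    - {"slide": [12, -23, 0], "turn": [0.058, 0.106, -0.159], "grip": 255}
    - {"slide": [18, -35, 0], "turn": [0.087, 0.158, -0.239], "grip": 255}
    - {"slide": [24, -46, 0], "turn": [0.116, 0.211, -0.318], "grip": 255}
    - {"slide": [30, -57, 5], "turn": [0.145, 0.264, -0.398], "grip": 255}
    - {"slide": [36, -69, 12], "turn": [0.174, 0.317, -0.477], "grip": 255}
    - {"slide": [42, -80, 20], "turn": [0.202, 0.369, -0.557], "grip": 255}
    - {"slide": [47, -92, 32], "turn": [0.231, 0.422, -0.636], "grip": 255}
    - {"slide": [53, -103, 46], "turn": [0.26, 0.475, -0.716], "grip": 255}
    - {"slide": [59, -115, 60], "turn": [0.289, 0.528, -0.795], "grip": 255}
    - {"slide": [64, -127, 75], "turn": [0.318, 0.58, -0.875], "grip": 255}
    - {"slide": [69, -138, 88], "turn": [0.347, 0.633, -0.954], "grip": 255}

```text
time: 21.52
ee_pos: [0.57, 0.2175, 0.1572]
tool_rot: [-2.363, -1.276, -0.845]
force: [-0.2, 1.2, -1.1]
gripper_width: 0.022
grip_force: 69.2
```

jog_arm:
  motion:
    - {"slide": [0, 0, 0], "turn": [0, 0, 0], "grip": 255}
    - {"slide": [0, 0, 0], "turn": [0, 0, 0], "grip": 255}
    - {"slide": [0, 0, 0], "turn": [0, 0, 0], "grip": 255}
    - {"slide": [0, 0, 0], "turn": [0, 0, 0], "grip": 255}

```text
time: 21.85
ee_pos: [0.5718, 0.218, 0.1609]
tool_rot: [-2.366, -1.272, -0.847]
force: [-0.4, -0.4, -1.3]
gripper_width: 0.0217
grip_force: 69.2
```

```bash
python3 - <<'E'
from h import *
p,R,s=now();print(p,s['qpos'].round(2),s["gripper_width"])
T=np.radians(40);R2=pose(.999,T);q=PEG[2]-.101*R2[:,0]-.0147*R2[:,2]-.035*R2[:,2];to(q,.999,T)
from plant import r
t=r.read_camera("top");np.savez("top12.npz",**t);white_hole(t,R,p,.103);cars(t)
E
```

```text
[0.57177634 0.21796174 0.16094249] [-0.01  0.1   2.07  0.88  0.77 -0.01] 0.021711405248009186
slide [0.8, -2.4, 71.3] turn [0.004, 0.008, -0.011]
hole px [127.70588235 130.44117647] area 34 pred [126.79946137 130.56583073]
car end (0.5006,-0.1892) yaw 0.013 [312, 164, 9, 26, 210]
```

jog_arm:
  motion:
    - {"slide": [0.8, -2.4, 12], "turn": [0.004, 0.008, -0.011], "grip": 255}
    - {"slide": [0.8, -2.4, 26], "turn": [0.004, 0.008, -0.011], "grip": 255}
    - {"slide": [0.8, -2.4, 42], "turn": [0.004, 0.008, -0.011], "grip": 255}
    - {"slide": [0.8, -2.4, 56], "turn": [0.004, 0.008, -0.011], "grip": 255}
    - {"slide": [0.8, -2.4, 66], "turn": [0.004, 0.008, -0.011], "grip": 255}
    - {"slide": [0.8, -2.4, 71], "turn": [0.004, 0.008, -0.011], "grip": 255}
    - {"slide": [0.8, -2.4, 71], "turn": [0.004, 0.008, -0.011], "grip": 255}
    - {"slide": [0.8, -2.4, 71], "turn": [0.004, 0.008, -0.011], "grip": 255}
    - {"slide": [0.8, -2.4, 71], "turn": [0.004, 0.008, -0.011], "grip": 255}

```text
time: 22.65
ee_pos: [0.5942, 0.2581, 0.1062]
tool_rot: [-2.351, -1.284, -0.856]
force: [0.1, 0.0, -1.6]
gripper_width: 0.0214
grip_force: 69.2
```

```bash
python3 - <<'E'
from h import *
p,R,s=now();rep(3)
from plant import r
t=r.read_camera("top");np.savez("top13.npz",**t)
# grey peg / hole at the eye
h=p+.103*R[:,0]+.0147*R[:,2];a=proj(t,h).round().astype(int);print(a,proj(t,PEG[2]-.022*R[:,2]))
print(t["frame"].astype(int).mean(2)[a[1]-5:a[1]+6,a[0]-6:a[0]+7].round().astype(int))
E
```

```text
[0.59423523 0.25811564 0.10621174] 0.02143996414975131 Ftool [-1.   0.1  1.3] Ttool [ 0.   -0.5   0.03]
slide [-2.8, 0.8, 34.9] turn [-0.001, -0.0, 0.0]
[117 128] [116.84763553 127.79851438]
[[173 173 140  73  69  80  78  77  74  72 107 176 139]
 [162 162  84  64  79  79  78  76  68  73  71  86  96]
 [161 112  63  76  80  80  87  86 160 117  58  76  75]
 [124  67  73  80  79  61  80  90 222 209  76  61  77]
 [ 77  68  78  81  73 109  76  90 151 131 102  52  78]
 [ 62  76  81  79  64 100  74  99  67   3  85  58  82]
 [ 68  79  80  77  60 126  97 112 140 137 127  65  84]
 [ 70  76  78  76  75 139 199 198 163 167 111  61  84]
 [144  95  73  78  77  93 187 168 127 106  78  76  82]
 [204 190 113  71  75  68 107  86  80  71  82  83  79]
 [216 216 192 143  95  71  73  71  73  80  81  78  76]]
```

jog_arm:
  motion:
    - {"slide": [0.5, 1.3, 0], "turn": [0, 0, 0], "grip": 255}
    - {"slide": [0.5, 1.3, 2], "turn": [0, 0, 0], "grip": 255}
    - {"slide": [0.5, 1.3, 6], "turn": [0, 0, 0], "grip": 255}
    - {"slide": [0.5, 1.3, 10], "turn": [0, 0, 0], "grip": 255}
    - {"slide": [0.5, 1.3, 14], "turn": [0, 0, 0], "grip": 255}
    - {"slide": [0.5, 1.3, 17], "turn": [0, 0, 0], "grip": 255}
    - {"slide": [0.5, 1.3, 19], "turn": [0, 0, 0], "grip": 255}
    - {"slide": [0.5, 1.3, 19], "turn": [0, 0, 0], "grip": 255}

```text
time: 23.37
ee_pos: [0.6013, 0.2685, 0.0903]
tool_rot: [-2.351, -1.284, -0.852]
force: [0.2, -0.3, -1.0]
gripper_width: 0.0215
grip_force: 69.2
```

```bash
python3 -c "
from h import *
rep(3)
from plant import r
p,R,s=now();t=r.read_camera('top');h=p+.103*R[:,0]+.0147*R[:,2];a=proj(t,h).round().astype(int)
print(t['frame'].astype(int).mean(2)[a[1]-5:a[1]+6,a[0]-6:a[0]+7].round().astype(int))"
```

```text
[0.60133361 0.26845952 0.09031715] 0.021533179127924292 Ftool [-0.8  0.3  0.7] Ttool [ 0.01 -0.49  0.03]
slide [-2.1, 0.4, 14.6] turn [-0.003, 0.001, -0.0]
[[227 217 111  65  77  79  78  74  73  85 113 180 189]
 [218 123  59  75  78  79  78  79  76  73  79  94 125]
 [150  63  71  81  80  62  61  75  72  61  75  75  87]
 [ 77  66  78  79  69  72  87  70  93  77  69  77  76]
 [ 61  75  79  69  75 157 164 135  90 103  52  77  78]
 [ 74  80  80  65  83 184 214 153  88 123  56  83  78]
 [ 77  79  77  68  86 131 177 116 100 108  62  86  80]
 [ 76  77  78  78  78  80 102 108 118  71  70  85  79]
 [ 89  72  77  78  71  72  94  93  85  69  84  80  77]
 [191 114  63  75  73  75  84  72  74  82  84  77  78]
 [157 194 139  85  72  76  76  76  81  82  80  78  81]]
```

jog_arm:
  motion:
    - {"slide": [0, 0, 4], "turn": [0, 0, 0], "grip": 255}
    - {"slide": [0, 0, 8], "turn": [0, 0, 0], "grip": 255}
    - {"slide": [0, 0, 12], "turn": [0, 0, 0], "grip": 255}
    - {"slide": [0, 0, 14], "turn": [0, 0, 0], "grip": 255}
    - {"slide": [0, 0, 15.5], "turn": [0, 0, 0], "grip": 255}
    - {"slide": [0, 0, 16.5], "turn": [0, 0, 0], "grip": 255}
    - {"slide": [0, 0, 17], "turn": [0, 0, 0], "grip": 255}
    - {"slide": [0, 0, 17], "turn": [0, 0, 0], "grip": 255}

```text
time: 24.08
ee_pos: [0.6072, 0.2772, 0.0781]
tool_rot: [-2.35, -1.284, -0.853]
force: [-2.3, -2.1, 0.5]
gripper_width: 0.0215
grip_force: 69.6
```

```bash
python3 -c "
from h import *
rep(3)"
```

```text
[0.6072015  0.27718356 0.07807756] 0.021529081263982727 Ftool [-2.  -0.8 -2.4] Ttool [ 0.13 -0.54 -0.03]
slide [-2.3, 0.2, -1.5] turn [-0.003, 0.001, 0.0]
```

Contact has begun, so I press slightly more, then release and withdraw.

jog_arm:
  motion:
    - {"slide": [0, 0, 1], "turn": [0, 0, 0], "grip": 255}
    - {"slide": [-1, 0, 1], "turn": [0, 0, 0], "grip": 255}
    - {"slide": [-2, 0, 1], "turn": [0, 0, 0], "grip": 255}
    - {"slide": [-3, 0, 1], "turn": [0, 0, 0], "grip": 255}
    - {"slide": [-3, 0, 0], "turn": [0, 0, 0], "grip": 130}
    - {"slide": [-3, 0, 0], "turn": [0, 0, 0], "grip": 130}
    - {"slide": [-3, 0, 0], "turn": [0, 0, 0], "grip": 130}
    - {"slide": [-3, 0, 0], "turn": [0, 0, 0], "grip": 130}
    - {"slide": [-3, 0, -10], "turn": [0, 0, 0], "grip": 130}
    - {"slide": [-3, 0, -35], "turn": [0, 0, 0], "grip": 130}
    - {"slide": [-3, 0, -70], "turn": [0, 0, 0], "grip": 130}
    - {"slide": [-3, 0, -105], "turn": [0, 0, 0], "grip": 130}

```text
time: 25.08
ee_pos: [0.5685, 0.218, 0.1565]
tool_rot: [-2.351, -1.284, -0.85]
force: [-0.1, -0.9, 1.0]
gripper_width: 0.0417
grip_force: 0.0
```

```bash
python3 - <<'E'
from h import *
from plant import r
t=r.read_camera("top");np.savez("top14.npz",**t);s=r.read_camera("scene");np.savez("scene14.npz",**s)
C=cars(t);print(now()[0])
to((.50,.02,.20),0)
# green boards on stand
hsv=cv2.cvtColor(t["frame"],cv2.COLOR_RGB2HSV);m=cv2.inRange(hsv,(45,80,60),(85,255,255));m[:,230:]=0
n,l,st,ce=cv2.connectedComponentsWithStats(m);print([(ce[i].round(1).tolist(),int(st[i,4])) for i in range(1,n) if st[i,4]>20])
E
```

```text
car end (0.5006,-0.1892) yaw 0.013 [312, 164, 9, 26, 210]
[0.57214525 0.21666855 0.16196117]
slide [-131.7, 46.3, -160.8] turn [-0.345, -0.645, 0.957]
[([146.0, 115.7], 278), ([131.3, 137.1], 282)]
```

jog_arm:
  motion:
    - {"slide": [-11, 0, -25], "turn": [-0.028, -0.053, 0.079], "grip": 100}
    - {"slide": [-22, 4, -50], "turn": [-0.057, -0.107, 0.159], "grip": 100}
    - {"slide": [-33, 8, -72], "turn": [-0.086, -0.161, 0.239], "grip": 100}
    - {"slide": [-44, 12, -90], "turn": [-0.114, -0.215, 0.319], "grip": 100}
    - {"slide": [-55, 16, -105], "turn": [-0.143, -0.269, 0.398], "grip": 100}
    - {"slide": [-66, 20, -118], "turn": [-0.171, -0.322, 0.478], "grip": 100}
    - {"slide": [-77, 24, -129], "turn": [-0.2, -0.376, 0.558], "grip": 100}
    - {"slide": [-88, 29, -138], "turn": [-0.228, -0.43, 0.637], "grip": 100}
    - {"slide": [-99, 33, -146], "turn": [-0.257, -0.484, 0.717], "grip": 100}
    - {"slide": [-110, 38, -152], "turn": [-0.285, -0.537, 0.797], "grip": 100}
    - {"slide": [-121, 42, -157], "turn": [-0.314, -0.591, 0.876], "grip": 100}
    - {"slide": [-131, 46, -160], "turn": [-0.345, -0.645, 0.957], "grip": 100}

```text
time: 26.18
ee_pos: [0.4986, 0.0222, 0.1949]
tool_rot: [3.14, -0.003, -0.017]
force: [-0.4, -0.5, -0.5]
gripper_width: 0.0519
grip_force: 0.0
```

```bash
python3 -c "
from h import *
from plant import r
t=r.read_camera('top');cars(t)
print(now()[0]);to((.552,-.1885,.075),.018)"
```

```text
car end (0.5006,-0.1891) yaw 0.013 [312, 164, 9, 26, 209]
[0.49918227 0.02131845 0.19393798]
slide [55.3, 209.1, 119.0] turn [0.004, 0.013, -0.022]
```

jog_arm:
  motion:
    - {"slide": [8, 25, 0], "turn": [0, 0.01, -0.02], "grip": 100}
    - {"slide": [16, 55, 10], "turn": [0.004, 0.013, -0.022], "grip": 100}
    - {"slide": [25, 88, 25], "turn": [0.004, 0.013, -0.022], "grip": 100}
    - {"slide": [34, 122, 45], "turn": [0.004, 0.013, -0.022], "grip": 100}
    - {"slide": [43, 155, 65], "turn": [0.004, 0.013, -0.022], "grip": 100}
    - {"slide": [50, 182, 85], "turn": [0.004, 0.013, -0.022], "grip": 100}
    - {"slide": [54, 200, 103], "turn": [0.004, 0.013, -0.022], "grip": 100}
    - {"slide": [55, 208, 115], "turn": [0.004, 0.013, -0.022], "grip": 100}
    - {"slide": [55, 209, 119], "turn": [0.004, 0.013, -0.022], "grip": 100}
    - {"slide": [55, 209, 119], "turn": [0.004, 0.013, -0.022], "grip": 100}
    - {"slide": [55, 209, 119], "turn": [0.004, 0.013, -0.022], "grip": 100}
    - {"slide": [55, 209, 119], "turn": [0.004, 0.013, -0.022], "grip": 100}

```text
time: 27.23
ee_pos: [0.5541, -0.1851, 0.0768]
tool_rot: [-3.138, -0.041, -0.01]
force: [-1.1, -0.2, 0.1]
gripper_width: 0.0516
grip_force: 0.0
```

```bash
python3 -c "
from h import *
print(now()[0]);to((.552,-.1885,.031),.018)
from plant import r
t=r.read_camera('top');np.savez('top15.npz',**t)"
```

```text
[ 0.55411586 -0.18508905  0.07677193]
slide [-2.5, 3.5, 45.7] turn [-0.004, -0.006, 0.008]
```

jog_arm:
  motion:
    - {"slide": [-2.5, 3, 12], "turn": [-0.004, -0.006, 0.008], "grip": 100}
    - {"slide": [-2.5, 3, 26], "turn": [-0.004, -0.006, 0.008], "grip": 100}
    - {"slide": [-2.5, 3, 37], "turn": [-0.004, -0.006, 0.008], "grip": 100}
    - {"slide": [-2.5, 3, 43], "turn": [-0.004, -0.006, 0.008], "grip": 100}
    - {"slide": [-2.5, 3, 45], "turn": [-0.004, -0.006, 0.008], "grip": 100}
    - {"slide": [-2.5, 3, 45], "turn": [-0.004, -0.006, 0.008], "grip": 100}
    - {"slide": [-2.5, 3, 45], "turn": [-0.004, -0.006, 0.008], "grip": 255}
    - {"slide": [-2.5, 3, 45], "turn": [-0.004, -0.006, 0.008], "grip": 255}
    - {"slide": [-2.5, 3, 45], "turn": [-0.004, -0.006, 0.008], "grip": 255}
    - {"slide": [-2.5, 3, 45], "turn": [-0.004, -0.006, 0.008], "grip": 255}
    - {"slide": [-2.5, 3, 45], "turn": [-0.004, -0.006, 0.008], "grip": 255}
  force: 70

```text
time: 28.2
ee_pos: [0.552, -0.1894, 0.0315]
tool_rot: [3.141, 0.026, 0.0]
force: [-0.2, -0.5, 2.9]
gripper_width: 0.0218
grip_force: 70.2
```

jog_arm:
  motion:
    - {"slide": [0, 0, -2], "turn": [0, 0, 0], "grip": 255}
    - {"slide": [-8, 0, -2], "turn": [0, 0, 0], "grip": 255}
    - {"slide": [-20, 0, -2], "turn": [0, 0, 0], "grip": 255}
    - {"slide": [-34, 0, -2], "turn": [0, 0, 0], "grip": 255}
    - {"slide": [-48, 0, -2], "turn": [0, 0, 0], "grip": 255}
    - {"slide": [-62, 0, -2], "turn": [0, 0, 0], "grip": 255}
    - {"slide": [-76, 0, -2], "turn": [0, 0, 0], "grip": 255}
    - {"slide": [-90, 0, -2], "turn": [0, 0, 0], "grip": 255}
    - {"slide": [-104, 0, -2], "turn": [0, 0, 0], "grip": 255}
    - {"slide": [-112, 0, -3], "turn": [0, 0, 0], "grip": 255}
    - {"slide": [-115, 0, -3], "turn": [0, 0, 0], "grip": 255}

```text
time: 29.12
ee_pos: [0.434, -0.1902, 0.0331]
tool_rot: [-3.14, -0.025, 0.006]
force: [0.6, -0.2, -2.0]
gripper_width: 0.0218
grip_force: 69.7
```

jog_arm:
  motion:
    - {"slide": [0, 0, -15], "turn": [0, 0, 0], "grip": 255}
    - {"slide": [0, 0, -35], "turn": [0, 0, 0], "grip": 255}
    - {"slide": [0, 0, -65], "turn": [0, 0, 0], "grip": 255}
    - {"slide": [0, -15, -95], "turn": [0, 0, 0], "grip": 255}
    - {"slide": [10, -45, -125], "turn": [0, 0, 0.018], "grip": 255}
    - {"slide": [20, -75, -150], "turn": [0, 0, 0.018], "grip": 255}
    - {"slide": [30, -110, -172], "turn": [0, 0, 0.018], "grip": 255}
    - {"slide": [40, -145, -190], "turn": [0, 0, 0.018], "grip": 255}
    - {"slide": [50, -180, -202], "turn": [0, 0, 0.018], "grip": 255}
    - {"slide": [60, -215, -210], "turn": [0, 0, 0.018], "grip": 255}
    - {"slide": [65, -250, -212], "turn": [0, 0, 0.018], "grip": 255}
    - {"slide": [65, -270, -212], "turn": [0, 0, 0.018], "grip": 255}

```text
time: 30.12
ee_pos: [0.4986, 0.0837, 0.2473]
tool_rot: [-3.14, -0.001, -0.004]
force: [-0.4, -0.1, -2.1]
gripper_width: 0.0219
grip_force: 69.7
```

```bash
python3 - <<'E'
from h import *
from plant import r
t=r.read_camera("top");cars(t)
p,R,s=now();print(p,s['qpos'].round(2),s["gripper_width"])
T=np.radians(40);R2=pose(.999,T);q=PEG[1]-.102*R2[:,0]-.0135*R2[:,2]-.1*R2[:,2];print(q);to(q,.999,T)
E
```

```text
[0.4975558  0.08589786 0.24647375] [ 0.03 -0.04  1.89  0.    1.29  1.6 ] 0.022046800350390503
[0.51514304 0.25943539 0.15468171]
slide [18.0, -173.1, 92.6] turn [0.343, 0.636, -0.956]
```

jog_arm:
  motion:
    - {"slide": [2, -14, 0], "turn": [0.029, 0.053, -0.08], "grip": 255}
    - {"slide": [3, -29, 0], "turn": [0.057, 0.106, -0.159], "grip": 255}
    - {"slide": [5, -43, 0], "turn": [0.086, 0.159, -0.239], "grip": 255}
    - {"slide": [6, -58, 0], "turn": [0.114, 0.212, -0.319], "grip": 255}
    - {"slide": [8, -72, 5], "turn": [0.143, 0.265, -0.398], "grip": 255}
    - {"slide": [9, -87, 12], "turn": [0.171, 0.318, -0.478], "grip": 255}
    - {"slide": [11, -101, 20], "turn": [0.2, 0.371, -0.558], "grip": 255}
    - {"slide": [12, -115, 32], "turn": [0.229, 0.424, -0.637], "grip": 255}
    - {"slide": [14, -130, 46], "turn": [0.257, 0.477, -0.717], "grip": 255}
    - {"slide": [15, -144, 60], "turn": [0.286, 0.53, -0.797], "grip": 255}
    - {"slide": [17, -159, 75], "turn": [0.314, 0.583, -0.876], "grip": 255}
    - {"slide": [18, -173, 88], "turn": [0.343, 0.636, -0.956], "grip": 255}

```text
time: 31.17
ee_pos: [0.5144, 0.2512, 0.1585]
tool_rot: [-2.371, -1.273, -0.844]
force: [-0.4, 0.3, -3.0]
gripper_width: 0.0218
grip_force: 69.8
```

jog_arm:
  motion:
    - {"slide": [0, 0, 0], "turn": [0, 0, 0], "grip": 255}
    - {"slide": [0, 0, 0], "turn": [0, 0, 0], "grip": 255}
    - {"slide": [0, 0, 0], "turn": [0, 0, 0], "grip": 255}
    - {"slide": [0, 0, 0], "turn": [0, 0, 0], "grip": 255}

```text
time: 31.5
ee_pos: [0.5164, 0.2507, 0.1615]
tool_rot: [-2.375, -1.268, -0.846]
force: [0.4, 0.1, -0.4]
gripper_width: 0.0221
grip_force: 69.8
```

```bash
python3 - <<'E'
from h import *
p,R,s=now();print(p,s['qpos'].round(2),s["gripper_width"])
T=np.radians(40);R2=pose(.999,T);q=PEG[1]-.102*R2[:,0]-.0135*R2[:,2]-.035*R2[:,2];to(q,.999,T)
from plant import r
t=r.read_camera("top");np.savez("top16.npz",**t);white_hole(t,R,p,.104);cars(t)
E
```

```text
[0.51637717 0.25072069 0.1614995 ] [ 0.07 -0.01  2.18  0.87  0.71  0.06] 0.02205779350946076
slide [1.6, -6.5, 74.4] turn [0.01, 0.013, -0.015]
hole px [112.88571429 152.74285714] area 35 pred [111.79052145 152.93997833]
```

jog_arm:
  motion:
    - {"slide": [1.6, -4, 12], "turn": [0.01, 0.013, -0.015], "grip": 255}
    - {"slide": [1.6, -6.5, 26], "turn": [0.01, 0.013, -0.015], "grip": 255}
    - {"slide": [1.6, -6.5, 42], "turn": [0.01, 0.013, -0.015], "grip": 255}
    - {"slide": [1.6, -6.5, 56], "turn": [0.01, 0.013, -0.015], "grip": 255}
    - {"slide": [1.6, -6.5, 67], "turn": [0.01, 0.013, -0.015], "grip": 255}
    - {"slide": [1.6, -6.5, 74], "turn": [0.01, 0.013, -0.015], "grip": 255}
    - {"slide": [1.6, -6.5, 74], "turn": [0.01, 0.013, -0.015], "grip": 255}
    - {"slide": [1.6, -6.5, 74], "turn": [0.01, 0.013, -0.015], "grip": 255}
    - {"slide": [1.6, -6.5, 74], "turn": [0.01, 0.013, -0.015], "grip": 255}

```text
time: 32.3
ee_pos: [0.5366, 0.2945, 0.1043]
tool_rot: [-2.35, -1.284, -0.854]
force: [-0.6, 1.0, -1.5]
gripper_width: 0.0214
grip_force: 69.7
```

```bash
python3 - <<'E'
from h import *
p,R,s=now();rep(2)
from plant import r
t=r.read_camera("top");np.savez("top17.npz",**t)
h=p+.104*R[:,0]+.0135*R[:,2];a=proj(t,h).round().astype(int);print(a,proj(t,h),proj(t,PEG[1]-.022*R[:,2]))
print(t["frame"].astype(int).mean(2)[a[1]-5:a[1]+6,a[0]-6:a[0]+7].round().astype(int))
E
```

```text
[0.53658345 0.29452684 0.10434484] 0.021437870807249595 Ftool [-0.5 -1.1  1.5] Ttool [ 0.04 -0.56 -0.02]
slide [-1.1, 1.0, 33.8] turn [-0.002, 0.0, 0.0]
[102 151] [102.08977772 150.78136707] [101.43509679 149.82412628]
[[158 137  79  69  78  79  78  75  75  72  78 117 107]
 [151  99  65  76  79  77  72  74  93  90  69  73  85]
 [110  70  75  77  78  70  74  91 114 111  80  80  77]
 [ 67  72  79  77  72  76  82 101 118 115  87  74  76]
 [ 67  76  79  75  65  80  90 113 144 142  95  66  80]
 [ 75  79  77  75  82 125 182 171 158 155  90  68  81]
 [ 74  77  76  73 117 220 169 126 139 141  70  76  80]
 [ 88  70  74  72 101 186 129  40 113  94  69  83  77]
 [170 135  89  72  73  88 102  57  82  65  79  84  77]
 [224 191 167 110  67  70  71  70  71  75  81  78  78]
 [233 223 203 178 136  88  73  76  78  79  77  75  76]]
```

jog_arm:
  motion:
    - {"slide": [1.2, 1.2, 0], "turn": [0, 0, 0], "grip": 255}
    - {"slide": [1.2, 1.2, 2], "turn": [0, 0, 0], "grip": 255}
    - {"slide": [1.2, 1.2, 6], "turn": [0, 0, 0], "grip": 255}
    - {"slide": [1.2, 1.2, 10], "turn": [0, 0, 0], "grip": 255}
    - {"slide": [1.2, 1.2, 14], "turn": [0, 0, 0], "grip": 255}
    - {"slide": [1.2, 1.2, 17], "turn": [0, 0, 0], "grip": 255}
    - {"slide": [1.2, 1.2, 19], "turn": [0, 0, 0], "grip": 255}
    - {"slide": [1.2, 1.2, 19], "turn": [0, 0, 0], "grip": 255}

```text
time: 33.02
ee_pos: [0.5438, 0.3052, 0.0888]
tool_rot: [-2.35, -1.284, -0.851]
force: [-0.2, 0.5, -1.4]
gripper_width: 0.0217
grip_force: 69.7
```

```bash
python3 -c "
from h import *
rep(2)
from plant import r
p,R,s=now();t=r.read_camera('top');h=p+.104*R[:,0]+.0135*R[:,2];a=proj(t,h).round().astype(int)
print(t['frame'].astype(int).mean(2)[a[1]-5:a[1]+6,a[0]-6:a[0]+7].round().astype(int))"
```

```text
[0.54381261 0.30524682 0.08884421] 0.021651885645305145 Ftool [-0.7 -0.4  1.2] Ttool [ 0.02 -0.51 -0.01]
slide [-1.1, 0.7, 13.6] turn [-0.004, 0.002, -0.001]
[[234 228 158  73  72  79  78  76  74  77  96 124 147]
 [230 169  79  67  78  78  79  70  72  72  74  85 107]
 [196  90  65  77  80  75  61  74  74  77  64  75  73]
 [130  61  74  76  70  69  77  94  86 100  75  65  76]
 [ 73  69  79  74  60 106 167 150 115 110 109  60  80]
 [ 65  76  77  74  63 125 189 177 124 105 125  62  82]
 [ 72  78  78  73  72 114 144 139 106 109  95  70  82]
 [ 69  74  76  76  75  91 103 101 112 109  65  76  63]
 [132  86  69  76  77  74  85  81  86  82  70  81  66]
 [212 169 132  67  69  73  76  72  67  73  76  80  76]
 [234 223 190 160 109  69  73  74  77  79  79  78  77]]
```

The peg tip is through the hole again and the contact force is nil. I push down.

jog_arm:
  motion:
    - {"slide": [0, 0, 4], "turn": [0, 0, 0], "grip": 255}
    - {"slide": [0, 0, 8], "turn": [0, 0, 0], "grip": 255}
    - {"slide": [0, 0, 12], "turn": [0, 0, 0], "grip": 255}
    - {"slide": [0, 0, 14], "turn": [0, 0, 0], "grip": 255}
    - {"slide": [0, 0, 15.5], "turn": [0, 0, 0], "grip": 255}
    - {"slide": [0, 0, 16.5], "turn": [0, 0, 0], "grip": 255}
    - {"slide": [0, 0, 16.5], "turn": [0, 0, 0], "grip": 255}

```text
time: 33.65
ee_pos: [0.5496, 0.314, 0.0767]
tool_rot: [-2.35, -1.284, -0.852]
force: [-0.4, -0.3, -0.7]
gripper_width: 0.022
grip_force: 69.8
```

```bash
python3 -c "
from h import *
rep(2)"
```

```text
[0.54964237 0.31400271 0.07671992] 0.022036027435774565 Ftool [-0.8 -0.2  0.2] Ttool [ 0.02 -0.49 -0.05]
slide [-1.3, 0.5, -2.4] turn [-0.003, 0.001, -0.0]
```

jog_arm:
  motion:
    - {"slide": [0, 0, 1], "turn": [0, 0, 0], "grip": 255}
    - {"slide": [0, 0, 2], "turn": [0, 0, 0], "grip": 255}
    - {"slide": [0, 0, 2], "turn": [0, 0, 0], "grip": 255}

```text
time: 33.9
ee_pos: [0.5498, 0.3142, 0.0765]
tool_rot: [-2.349, -1.285, -0.853]
force: [-13.9, -14.3, 15.5]
gripper_width: 0.0216
grip_force: 72.8
```

```bash
python3 -c "
from h import *
rep(2)"
```

```text
[0.54981413 0.31417199 0.07652796] 0.021559661827950553 Ftool [ -5.   -4.  -24.4] Ttool [ 0.51 -1.1   0.02]
slide [-1.4, 0.5, -2.7] turn [-0.004, 0.001, 0.001]
```

Firmly down. I relieve the push, release and withdraw.

jog_arm:
  motion:
    - {"slide": [0, 0, -1], "turn": [0, 0, 0], "grip": 255}
    - {"slide": [-1, 0, -1.5], "turn": [0, 0, 0], "grip": 255}
    - {"slide": [-2, 0, -1.5], "turn": [0, 0, 0], "grip": 255}
    - {"slide": [-3, 0, -1.5], "turn": [0, 0, 0], "grip": 255}
    - {"slide": [-3, 0, -2], "turn": [0, 0, 0], "grip": 130}
    - {"slide": [-3, 0, -2], "turn": [0, 0, 0], "grip": 130}
    - {"slide": [-3, 0, -2], "turn": [0, 0, 0], "grip": 130}
    - {"slide": [-3, 0, -2], "turn": [0, 0, 0], "grip": 130}
    - {"slide": [-3, 0, -12], "turn": [0, 0, 0], "grip": 130}
    - {"slide": [-3, 0, -37], "turn": [0, 0, 0], "grip": 130}
    - {"slide": [-3, 0, -72], "turn": [0, 0, 0], "grip": 130}
    - {"slide": [-3, 0, -107], "turn": [0, 0, 0], "grip": 130}

```text
time: 34.9
ee_pos: [0.5108, 0.2545, 0.1555]
tool_rot: [-2.351, -1.284, -0.848]
force: [1.7, 0.3, 1.4]
gripper_width: 0.0416
grip_force: 0.0
```

jog_arm:
  motion:
    - {"slide": [0, 15, -20], "turn": [0, 0, 0], "grip": 130}
    - {"slide": [0, 30, -50], "turn": [0, 0, 0], "grip": 130}
    - {"slide": [0, 50, -80], "turn": [0, 0, 0], "grip": 130}
    - {"slide": [0, 70, -100], "turn": [0, 0, 0], "grip": 130}
    - {"slide": [0, 90, -100], "turn": [0, 0, 0], "grip": 130}
    - {"slide": [0, 100, -100], "turn": [0, 0, 0], "grip": 130}
    - {"slide": [0, 100, -100], "turn": [0, 0, 0], "grip": 130}

```text
time: 35.48
ee_pos: [0.5635, 0.1455, 0.2328]
tool_rot: [-2.353, -1.282, -0.855]
force: [-2.1, -0.4, -0.0]
gripper_width: 0.0417
grip_force: 0.0
```

```bash
python3 - <<'E'
from h import *
from plant import r
t=r.read_camera("top");s=r.read_camera("scene");cars(t);print(now()[0])
hsv=cv2.cvtColor(t["frame"],cv2.COLOR_RGB2HSV);m=cv2.inRange(hsv,(45,80,60),(85,255,255));m[:,230:]=0
n,l,st,ce=cv2.connectedComponentsWithStats(m);print([(ce[i].round(1).tolist(),int(st[i,4])) for i in range(1,n) if st[i,4]>20])
A=cv2.resize(t["frame"][...,::-1],(400,300),interpolation=cv2.INTER_AREA)
B=cv2.resize(t["frame"][80:230,50:250,::-1],(400,300),interpolation=cv2.INTER_CUBIC)
C=cv2.resize(s["frame"][255:345,225:345,::-1],(400,300),interpolation=cv2.INTER_CUBIC)
D=cv2.resize(s["frame"][:,:,::-1],(400,300),interpolation=cv2.INTER_AREA)
cv2.imwrite("pics/fin.png",np.vstack([np.hstack([A,B]),np.hstack([D,C])]))
E
```

```text
[0.5607955  0.14748587 0.23075318]
[([146.0, 115.7], 279), ([131.4, 137.1], 280), ([116.6, 158.3], 290)]
```

View pics/fin.png

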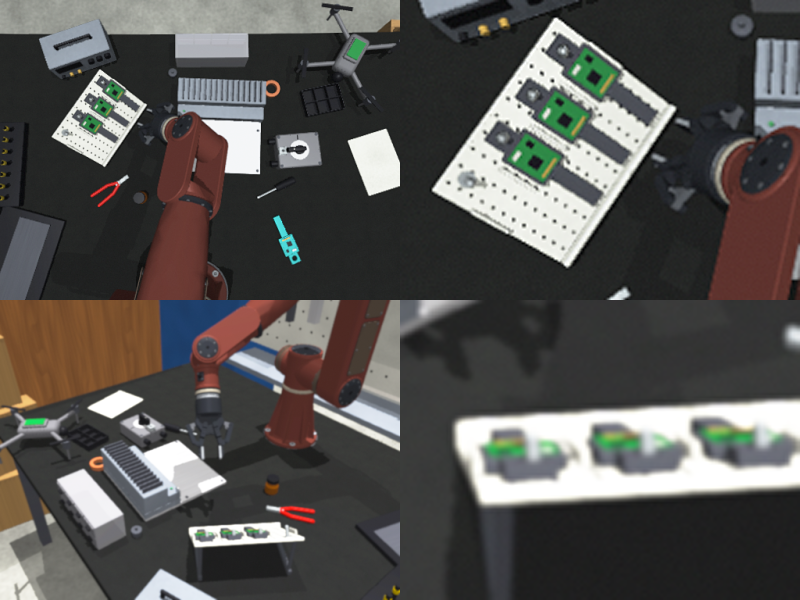

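The picture shows all three carriers hanging flat on pegs 2 to 4 with their handles down, and the plate empty. The isolator handle is at OFF and the bystanders are untouched, so I hand the job in.

```bash
python3 -c "
from plant import r
print(r.job_done())"
```

```text
the job is handed in; nothing more can be done
None
```

I swung the isolator to OFF with the padlock holes lined up, then hung all three carriers that were present flat on pegs 2, 3 and 4 with handles down, and handed the job in at about 35 s.

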